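Start a self-tapping screw in the magneto housing

ROBOT

A 7-joint arm with a two-finger parallel gripper is mounted at the origin on the work surface. World frame = base frame: x ahead of the robot, y to its left, z up, the work surface at z = 0. Lengths are in m, angles in rad, forces in N, time in s.
With the tool pointing down it reaches from about 0.4 to 0.875 m from the base axis. Payload 19.3 kg.
Tool frame: the origin (TCP) lies between the finger pads; the fingertips stand ahead of it and the grasp point (between the pads) lies 8 mm behind it (bot.tip_extent is the x of the fingertips in the tool frame, in m); x points along the fingers, y is the direction in which the jaws open and shut, and the axes are right-handed (so a half turn about x gives the same grasp; the last joint's range is limited). The gripper opens to 85 mm and grips with 20 to 120 N. Pads are 22 mm wide; open, the fingers measure 114 mm over their backs; the gripper's body (76 mm by 85 mm) begins 54 mm behind the grasp point. The pads swing forward as they close: fully open they stand 13 mm farther back than shut.
Start: joints at [1.265, 0.521, -0.036, 1.599, 0.021, 1.021, -0.113], TCP at [0.146, -0.608, 0.242] pointing down, gripper open.
Joint ranges: [-2.91, 2.91], [-0.3, 2.13], [-1.5, 1.42], [0.17, 2.43], [-1.26, 4.41], [0.16, 1.93], [-2.52, 2.52]. Speed limits (rad/s): [1.89, 1.89, 2.39, 2.39, 3.01, 3.01, 3.01].

INTERFACE

Orientations are given as [roll, pitch, yaw] about the fixed x, y, z axes, in that order (R = Rz(yaw) Ry(pitch) Rx(roll)).
In Python, from workcell import observe, grab_frame, camera_info, bot, nets gives the robot as it stands.
- The arm moves only by the tool jog_arm, never from a script. Its argument "commands" is a list of rows, each a list of 6 numbers: the shift along the tool's x, y, z in mm, then the turn, a rotation vector about the tool's x, y, z in rad. A call has 1 to 20 rows; each row shifts and turns the pose as measured when the row begins, along the tool's axes as they then stand; what a row does not reach is not made up. A row lasts 1/10 s, in which the tool goes at most 50 mm and 8.59 degrees, less where a joint would pass 70% of its speed; a pose out of reach is approached as far as the arm can. A call is refused whole if a number of a shift passes 50 or a number of a turn 0.15, either way. A call with a gripper value outside its range is refused whole. "gripper" is the closure in counts, from 0 (fully open) to 255 (shut), set as the call begins (left out, the last holds). The fingers move at their own pace and stop on an object; "newtons" is the grip in N (left out, the last holds). Time passes only in rows, so rows that do not move let the fingers close. It gives the time, the measured TCP pose, the force and the opening at its end, in the units of the state.
- observe(): the state, without advancing time (a new reading comes with each control period).
- grab_frame(name): name is "side" or "top" or "wrist"; returns the picture (420x560x3 uint8, red, green, blue); there is no depth.
- camera_info(name): a dict with "fov_y" (degrees; the focal length in pixels is half the picture's height over the tangent of half this angle, whatever the lens; pixels are square), "cx", "cy" (the principal point, pixels), "distortion" ([k1, k2, p1, p2, k3] as OpenCV has them; the pictures are not rectified), "R" (3x3) and "t" (3): a world point X has camera coordinates R X + t; the wrist camera has in their place "tool_from_camera" (4x4, takes a point from camera to tool coordinates, whose origin is the TCP and whose axes are the tool frame's). Camera axes: x right, y down, z forward; pixel columns grow to the right and rows downward; lengths in m; the calibration is good to about 2 mm. A picture is of the moment at which its call begins: read the wrist's pose just before it. camera_info takes no time and is no camera call.
- bot.job_done(): hands the job in, once; it reports no verdict.
Trained networks look in the newest picture that a camera, given by its name, has taken for a name from the list of things; names that differ only in an ending like _2 or _b are one class to them, and where a whole thing is asked for, a point or a joint stands for the part that bears it (a point fixed in the world has none). Each returns a list of dicts, best first, with "p" (0 to 1); they miss things now and then, are a little off and sometimes report something else, mostly with a low value. They report only what shows in the picture. A call takes as long as a camera call.
- nets.find_in(camera, name): "rect" ([left, top, right, bottom] in pixels, round what is visible of it).
- nets.silhouettes(camera, name): "mask" (420x560 bool, what is visible of it) and "rect" ([left, top, right, bottom] in pixels, round what is visible of it).
- nets.pinpoint(camera, name): "location" ([column, row] in pixels: a listed point, or the origin of a listed thing).
The state is a dict: "clock": time; "qpos": joint angles; "qd": joint speeds; "joint_efforts": joint torques, N m; "position": TCP position; "tool_rot": TCP orientation; "force": force on the tool from outside, world axes, zero at the start; "moment": the same for the moment, N m; "grip_width": finger opening in m.
Only numpy, scipy, OpenCV 4.12 (cv2) and the standard library are available. Lean on these libraries where they do the work, as an engineer would, in place of code of your own. Each camera call takes 0.05 s, during which the arm holds its last target.

TASK

Take the brass self-tapping wing screw out of its black plastic stand and stand it in the pilot hole of the white magneto housing clamped in the vise. Then push it down firmly while turning it clockwise, so that it bites and cuts its way in until its flange sits fully home, flush on the housing, and let go of it. Never push with more than 30 N, or the casting cracks, and leave the other things on the cart where they lie.

Things in the scene. Friction and masses are not known exactly. Their poses are not given: they have to be found in the camera images.
- screw_head (a point): Centre of the upright flat wing head of the brass self-tapping screw (loose, about 100 g, 49 mm tall, upright in the black plastic stand). The wing is 34 mm long (x axis), 12 mm thick (y axis: close the fingers along it), 28 mm tall (z up). The top of the round flange, 34 mm across and 4 mm thick, is 14 mm below this point; under it a shank 18 mm across, 17 mm long, ending in four 3 mm teeth.
- screw_seat (a point): Centre of the underside of the screw's flange, on its axis, 18 mm below the centre of the wing; the shank's tip is 17 mm below it. z points up the screw.
- hole (a point): Centre of the mouth of the upright pilot hole in the flat top (60 x 74 mm) of the white magneto housing, 135 to 147 mm above the cart top. The hole is 20 mm across with a 2 mm chamfer at its mouth. A screw put in stops on uncut metal in it, its flange still 2.5 to 9 mm above the housing: how deep differs each time and must be felt. z points up.
- vise: The fixed blue bench vise clamping the housing, origin 135 mm right below the mouth of the hole; its bar handle sticks out at -x, 120 mm from the hole, 72 mm below its mouth; jaw tops 25 mm below it. All is stiff: the push climbs by some 40 N per millimetre. The screw stays where it is let go, so it may be driven in several grips.
- stand: The fixed black plastic stand, 100 (x) x 70 (y) x 40 mm tall, its origin under its middle; the screw hangs by its flange in the 22 mm through hole at its centre, the flange resting on the top.
- screw: The same screw, origin at its tip, x along the wing. Pushed down with about 15 to 22 N and turned clockwise seen from above, it bites and sinks 2.2 mm per rad against some 0.12 N m: 1 to 3 rad in all, up to 1 rad more to catch. Pushed alone it does not sink; turned with little push its teeth (50 degree flanks, 2 mm) ride over the metal. Contact force on the housing is 1.6 times the push.
- spark_plug: Bystander: a cream porcelain and steel spark plug, 70 mm long, lying. Origin at its underside.
- rotor_arm: Bystander: a small black and copper rotor arm, 60 mm long, 26 mm tall. Origin at its underside.
- cam_ring: Bystander: a blued steel cam ring, 64 mm across, 18 mm tall. Origin at its underside.
- feeler_case: Bystander: a chrome feeler gauge case, 100 x 24 x 17 mm, lying flat. Origin at its underside.
- grease_tin: Bystander: a closed red tin, 64 mm across, 60 mm tall. Origin at its underside.
- screwdriver: Bystander: a screwdriver lying on the cart top. Origin at its underside.

How it is judged:
On the way:
1. the screw stands in the pilot hole, its flange still clear of the housing (1.5 to 10 mm) (horizontal distance between screw_seat and hole below 0.003 m and z of screw_seat in the frame of hole between 0.0015 and 0.01 m), for 0.1 s.
At the end, for the whole second after the job is handed in: The screw is upright (within 0.08 rad) in the pilot hole, within 3 mm of its axis, its flange on the housing (gap under 1.2 mm), at rest and let go (horizontal distance between screw_seat and hole below 0.003 m and z of screw_seat in the frame of hole between -0.003 and 0.0012 m and angle between screw_seat's own z axis and vertical below 0.08 rad and linear speed of screw below 0.01 m/s); the robot touches nothing.
It fails at once if the screw is pushed into the housing with more than 30 N (its sloping teeth make that 50 N of contact force) (contact force between screw and vise above 50 N).
It fails at once if another thing on the cart is moved by more than 30 mm (distance of any of spark_plug, rotor_arm, cam_ring, feeler_case, grease_tin, screwdriver from where it was at the start of the episode above 0.03 m).
It also fails if it takes over 72 s, if anything falls off the work surface, if the arm or the gripper's body presses on something with over 40 N, if the wrist force passes 120 N, or if a joint passes its speed limit or range.

## Working session

There is one attempt and no reset: what is moved stays moved. The work goes in short steps, Python scripts to look and compute and a tool call to move; the robot and the scene stay as the last step left them, time stands still between calls to the robot, and variables do not carry over. Pictures are saved under pics/ and viewed, and the job is handed in when it is done.

Besides the shell and the picture viewer there is one more tool, called after "Request:" as a command line: name --pt "numbers of a row" for each row, then --argument value for the rest. jog_arm: Moves the arm, as the interface text tells. Its arguments: {"type":"object","properties":{"commands":{"type":"array","items":{"type":"array","items":{"type":"number"}}},"gripper":{"type":"number"},"newtons":{"type":"number"}},"required":["commands"]}

```bash
mkdir -p pics
cat > h.py <<'E'
import numpy as np,cv2
from workcell import observe, grab_frame, camera_info, bot, nets
from scipy.spatial.transform import Rotation as Ro
def K(ci):
    f=210/np.tan(np.radians(ci["fov_y"])/2)
    return np.array([[f,0,ci["cx"]],[0,f,ci["cy"]],[0,0,1]]),np.array(ci["distortion"],float)
def pose(cam,s=None):
    ci=camera_info(cam)
    if cam=="wrist":
        s=s or observe(); T=np.eye(4); T[:3,:3]=Ro.from_euler('xyz',s["tool_rot"]).as_matrix(); T[:3,3]=s["position"]
        M=np.linalg.inv(T@np.array(ci["tool_from_camera"])); return M[:3,:3],M[:3,3]
    return np.array(ci["R"]),np.array(ci["t"])
def ray(cam,px,s=None):
    k,d=K(camera_info(cam)); R,t=pose(cam,s)
    u=cv2.undistortPoints(np.array([[px]],float),k,d)[0,0]
    v=R.T@np.array([u[0],u[1],1]); return -R.T@t,v/np.linalg.norm(v)
def atz(cam,px,z,s=None):
    o,v=ray(cam,px,s); return o+v*(z-o[2])/v[2]
def tri(rs):
    A=0;b=0
    for o,v in rs:
        P=np.eye(3)-np.outer(v,v); A=A+P; b=b+P@o
    X=np.linalg.solve(A,b); return X,[np.linalg.norm((np.eye(3)-np.outer(v,v))@(X-o)) for o,v in rs]
def proj(cam,X,s=None):
    k,d=K(camera_info(cam)); R,t=pose(cam,s)
    return cv2.projectPoints(np.array([X],float),cv2.Rodrigues(R)[0],t,k,d)[0][0,0]
E
python3 - <<'E'
from h import *
np.set_printoptions(precision=4,suppress=True)
s=observe();print({k:np.round(v,3) for k,v in s.items()},bot.tip_extent)
for c in("side","top","wrist"):
    im=grab_frame(c);cv2.imwrite(f"pics/{c}0.png",im[...,::-1])
    for n in("screw_head","screw_seat","hole"):
        print(c,n,[(np.round(r["location"],1),round(r["p"],2)) for r in nets.pinpoint(c,n)[:3]])
    o,v=ray(c,[280,210],s);print(c,o,v)
print(observe()["clock"])
E
```

```text
{'clock': np.float64(0.0), 'qpos': array([ 1.265,  0.522, -0.036,  1.6  ,  0.021,  1.021, -0.113]), 'qd': array([ 0.001,  0.002,  0.   ,  0.003,  0.001,  0.001, -0.   ]), 'joint_efforts': array([ -0.001, -92.71 ,   1.979, -36.993,   0.018,   0.008,   0.   ]), 'position': array([ 0.146, -0.607,  0.242]), 'tool_rot': array([-1.49 ,  1.57 ,  1.888]), 'force': array([ 0.058, -0.726,  0.261]), 'moment': array([ 0.021,  0.023, -0.005]), 'grip_width': np.float64(0.086)} 0.011
side screw_head [(array([245.8, 289.4]), 0.45)]
side screw_seat [(array([334. , 289.8]), 0.16)]
side hole [(array([260.9, 152.8]), 0.72)]
side [ 0.5171 -0.852   1.1045] [ 0.0588  0.6459 -0.7611]
top screw_head [(array([350.7, 236.5]), 0.69), (array([188.1, 206.6]), 0.21)]
top screw_seat [(array([350.5, 232.9]), 0.69)]
top hole [(array([180.6, 210.8]), 0.55), (array([341.1, 146.1]), 0.48), (array([111.4, 238.4]), 0.36)]
top [0.5107 0.0194 1.2686] [ 0.0318 -0.0519 -0.9981]
wrist screw_head []
wrist screw_seat []
wrist hole []
wrist [ 0.2279 -0.5897  0.3733] [-0.3253 -0.0779 -0.9424]
0.6
```

View pics/side0.png

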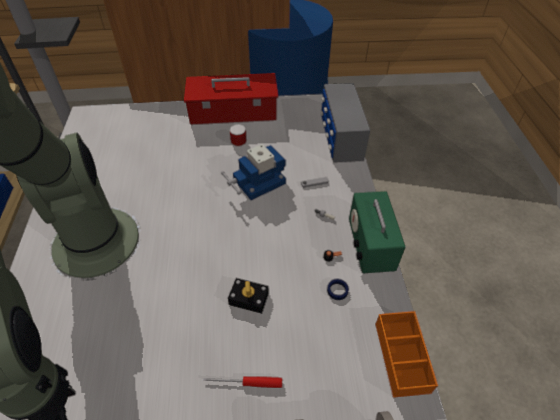

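View pics/top0.png

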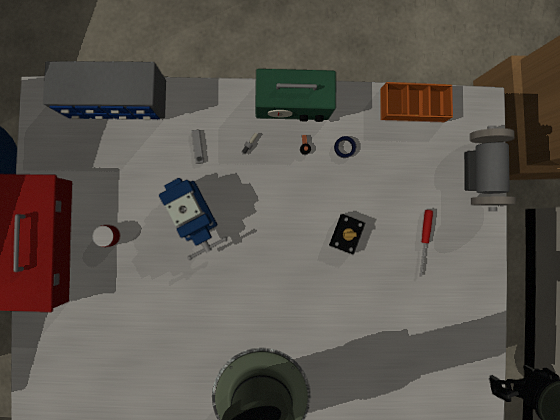

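Run:
```python
from h import *
np.set_printoptions(precision=4,suppress=True)
print("head z?",tri([ray("side",[245.8,289.4]),ray("top",[350.7,236.5])]))
print("hole",tri([ray("side",[260.9,152.8]),ray("top",[180.6,210.8])]))
print("hole b",tri([ray("side",[260.9,152.8]),ray("top",[341.1,146.1])]))
```

```text
head z? (array([ 0.4777, -0.2458,  0.0589]), [np.float64(0.0009472009387483085), np.float64(0.0009472009387482697)])
hole (array([0.5449, 0.2222, 0.1406]), [np.float64(0.004195762189614549), np.float64(0.0041957621896146005)])
hole b (array([ 0.5966, -0.1394,  0.4808]), [np.float64(0.05967596410992443), np.float64(0.059675964109924415)])
```

```bash
cat >> h.py <<'E'
def Rt(s): return Ro.from_euler('xyz',s["tool_rot"]).as_matrix()
def to(X,s=None):
    s=s or observe(); return Rt(s).T@(np.array(X)-s["position"])*1000
def yawfix(ydir,s=None):
    """rotvec in tool frame to make tool x straight down & tool y along ydir (either sign)"""
    s=s or observe(); out=[]
    for sg in(1,-1):
        y=np.array([*ydir,0.])*sg; y/=np.linalg.norm(y); x=np.array([0,0,-1.]); R=np.column_stack([x,y,np.cross(x,y)])
        out.append(Ro.from_matrix(Rt(s).T@R).as_rotvec())
    return out
E
python3 - <<'E'
from h import *
np.set_printoptions(precision=4,suppress=True)
print(np.array(camera_info("wrist")["tool_from_camera"]),camera_info("wrist")["fov_y"]); s=observe();print(Rt(s))
print(to([0.4777,-0.2458,0.25]))
E
```

```text
[[ 0.0008 -0.3277  0.9448 -0.1316]
 [ 1.     -0.0002 -0.0009  0.0018]
 [ 0.0005  0.9448  0.3277 -0.0838]
 [ 0.      0.      0.      1.    ]] 60.986447205801056
[[-0.      0.2336 -0.9723]
 [ 0.     -0.9723 -0.2336]
 [-1.     -0.      0.    ]]
[  -7.6931 -274.3816 -407.0834]
```

View pics/wrist0.png

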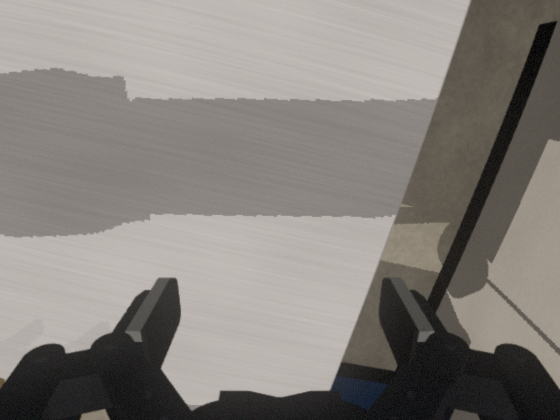

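Request:
jog_arm --pt "2 -23 -34 0 0 0" --pt "3 -23 -34 0 0 0" --pt "3 -23 -34 0 0 0" --pt "3 -23 -34 0 0 0" --pt "3 -23 -34 0 0 0" --pt "3 -23 -34 0 0 0" --pt "3 -23 -34 0 0 0" --pt "3 -23 -34 0 0 0" --pt "3 -23 -34 0 0 0" --pt "3 -23 -34 0 0 0" --pt "3 -23 -34 0 0 0" --pt "3 -21 -33 0 0 0" --pt "0 0 0 0 0 0"

```text
clock: 1.9
position: [0.49, -0.2331, 0.2061]
tool_rot: [2.099, 1.567, -0.81]
force: [-0.6, -0.9, 0.5]
grip_width: 0.0849
```

Run:
```python
from h import *
np.set_printoptions(precision=4,suppress=True)
s=observe();print(s["clock"],s["position"],s["qpos"],to([0.4777,-0.2458,0.17]))
im=grab_frame("wrist");cv2.imwrite("pics/w1.png",im[...,::-1])
for n in("screw_head","screw_seat"):
    for r in nets.pinpoint("wrist",n)[:3]: print(n,np.round(r["location"],1),round(r["p"],2),atz("wrist",r["location"],.058 if n[6]=='h' else .04,s))
```

```text
1.9 [ 0.49   -0.2331  0.2061] [ 0.4522  0.4363 -0.1579  1.8534  0.0909  0.855  -1.0894] [36.1167  9.3642 14.9403]
screw_head [289.2 205.3] 0.97 [ 0.4816 -0.2456  0.058 ]
screw_head [500.  258.1] 0.75 [ 0.4764 -0.4437  0.058 ]
screw_seat [290.5 197.5] 0.67 [ 0.4831 -0.2469  0.04  ]
```

View pics/w1.png

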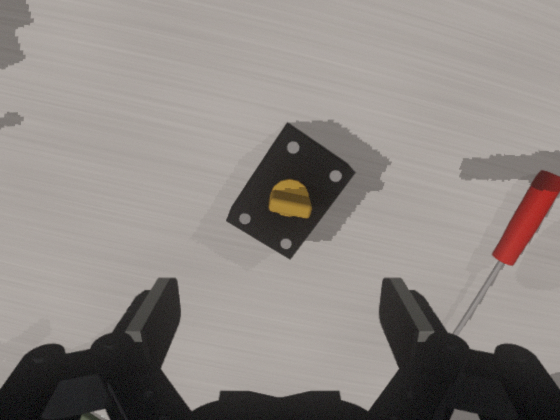

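Run:
```python
import cv2
im=cv2.imread("pics/w1.png")[165:235,240:340]
cv2.imwrite("pics/w1z.png",cv2.resize(im,None,fx=8,fy=8,interpolation=cv2.INTER_CUBIC))
```

```text
(no output)
```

View pics/w1z.png

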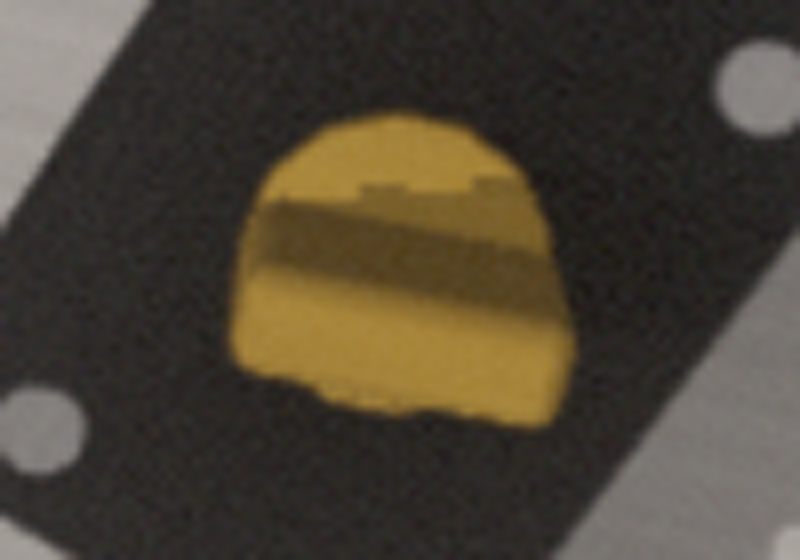

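Run:
```python
from h import *
np.set_printoptions(precision=4,suppress=True)
P=[atz("wrist",p,.072) for p in ([270.6,199],[311.5,206],[308.8,218.4],[269.4,211.2])]
P=np.array(P);print(P, P.mean(0));
w=P[1]-P[0]+P[2]-P[3];w=w[:2]/np.linalg.norm(w);print(np.linalg.norm(P[1]-P[0]),np.linalg.norm(P[2]-P[1]),np.degrees(np.arctan2(w[1],w[0])))
n=np.array([-w[1],w[0]]);print(yawfix(n)); print(observe()["qpos"][6]); print(Rt(observe()))
```

```text
[[ 0.484  -0.2339  0.072 ]
 [ 0.4855 -0.2666  0.072 ]
 [ 0.4749 -0.2671  0.072 ]
 [ 0.4739 -0.2351  0.072 ]] [ 0.4795 -0.2507  0.072 ]
0.03274623871199015 0.01062705072104925 -87.77153325195475
[array([-1.3839,  0.0037, -0.0044]), array([ 1.7577, -0.0047, -0.0038])]
-1.0858863429043542
[[ 0.0012  0.2239 -0.9746]
 [-0.0052 -0.9746 -0.2239]
 [-1.      0.0053 -0.    ]]
```

Request:
jog_arm --pt "3 0 0 -0.14 0 0" --pt "3 0 0 -0.14 0 0" --pt "3 0 0 -0.14 0 0" --pt "3 0 0 -0.14 0 0" --pt "3 0 0 -0.14 0 0" --pt "3 0 0 -0.14 0 0" --pt "3 0 0 -0.14 0 0" --pt "3 0 0 -0.14 0 0" --pt "3 0 0 -0.14 0 0" --pt "3 0 0 -0.12 0 0" --pt "3 -6 9 0 0 0" --pt "3 -6 9 0 0 0" --pt "0 0 0 0 0 0"

```text
clock: 3.35
position: [0.4631, -0.2763, 0.171]
tool_rot: [-0.164, 1.558, -1.677]
force: [0.0, -0.4, -0.4]
grip_width: 0.0853
```

Run:
```python
from h import *
np.set_printoptions(precision=4,suppress=True)
s=observe();print(s["clock"],s["position"],s["qpos"],to([0.4795,-0.2507,0.12])); print(Rt(s))
im=grab_frame("wrist");cv2.imwrite("pics/w2.png",im[...,::-1])
for n in("screw_head","screw_seat"):
    for r in nets.pinpoint("wrist",n)[:3]: print(n,np.round(r["location"],1),round(r["p"],2),atz("wrist",r["location"],.058 if n[6]=='h' else .04,s))
c=proj("wrist",[.4795,-.2507,.058]).astype(int);print(c)
cv2.imwrite("pics/w2z.png",cv2.resize(im[c[1]-50:c[1]+50,c[0]-65:c[0]+65,::-1],None,fx=6,fy=6,interpolation=cv2.INTER_CUBIC)); print(c-[65,50])
```

```text
3.35 [ 0.4631 -0.2763  0.171 ] [ 0.7699  0.5102 -0.4723  1.8814  0.3261  0.8217  0.1826] [ 50.6329  17.9304 -25.3233]
[[-0.0014  0.9983  0.0576]
 [-0.0131  0.0575 -0.9983]
 [-0.9999 -0.0021  0.013 ]]
screw_head [314.6 164.7] 0.6 [ 0.4853 -0.2467  0.058 ]
screw_seat [310.7 161.3] 0.94 [ 0.4841 -0.2483  0.04  ]
[303 172]
[238 122]
```

View pics/w2z.png

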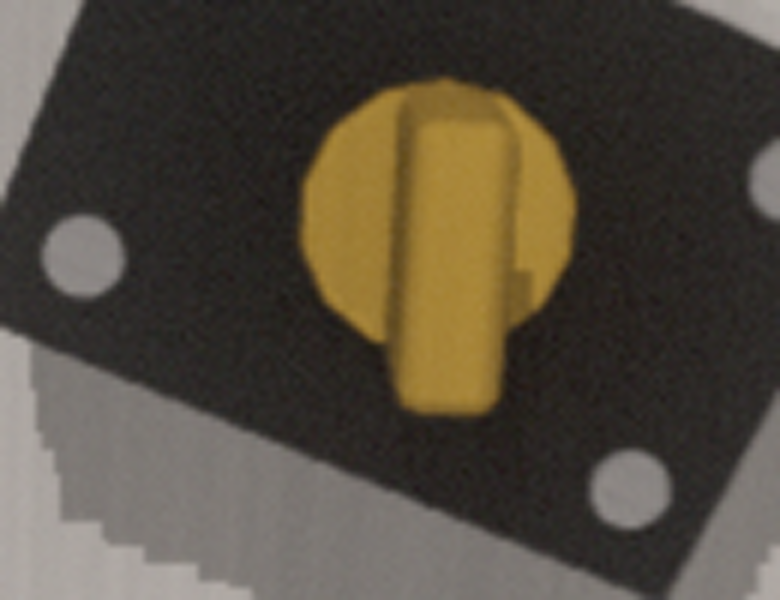

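Run:
```python
from h import *
np.set_printoptions(precision=4,suppress=True)
P=np.array([atz("wrist",p,.072) for p in ([307.5,142],[323.3,142.6],[320.8,190.3],[304.7,190])])
print(P, P.mean(0));
w=P[0]-P[3]+P[1]-P[2];w=w[:2]/np.linalg.norm(w);print(np.linalg.norm(P[0]-P[3]),np.linalg.norm(P[1]-P[0]),np.degrees(np.arctan2(w[1],w[0])))
L=atz("wrist",[238+301/6,122+215/6],.044);Rr=atz("wrist",[238+577/6,122+212/6],.044);T=atz("wrist",[238+447/6,122+78/6],.044);print(L,Rr,T,(L+Rr)/2)
n=np.array([w[1],-w[0]]);print("turn",yawfix(n))
c=P.mean(0);s=observe();d=np.array([*c[:2],0])-np.array([*s["position"][:2],0]);y=np.array([*n,0]);z=np.cross([0,0,-1],y);print("after turn dy,dz",d@y*1000,d@z*1000)
```

```text
[[ 0.4794 -0.2268  0.072 ]
 [ 0.4897 -0.2265  0.072 ]
 [ 0.4912 -0.2587  0.072 ]
 [ 0.4804 -0.2591  0.072 ]] [ 0.4852 -0.2428  0.072 ]
0.03236212017852164 0.010223981217803916 92.1976304177074
[ 0.4687 -0.2437  0.044 ] [ 0.5024 -0.2412  0.044 ] [ 0.485 -0.226  0.044] [ 0.4856 -0.2425  0.044 ]
turn [array([0.0234, 0.0125, 0.0007]), array([-3.1181, -0.0011,  0.0196])]
after turn dy,dz 21.607389435106718 -30.567951614998798
```

Run:
```python
from h import *
np.set_printoptions(precision=4,suppress=True)
s=observe();print(s["clock"],s["position"],np.abs(s["qd"]).max())
im=grab_frame("wrist");cv2.imwrite("pics/w3.png",im[...,::-1]);im2=cv2.imread("pics/w2.png")
print(observe()["position"],np.abs(im[:,:,::-1].astype(int)-im2).mean())
c=[303,172]
cv2.imwrite("pics/w3z.png",cv2.resize(im[c[1]-50:c[1]+50,c[0]-65:c[0]+65,::-1],None,fx=6,fy=6,interpolation=cv2.INTER_CUBIC))
for n in("screw_head","screw_seat"):
  for c in("wrist","side","top"):
    if c!="wrist": grab_frame(c)
    for r in nets.pinpoint(c,n)[:1]: print(c,n,np.round(r["location"],1),round(r["p"],2),atz(c,r["location"],.058 if n[6]=='h' else .04,s))
```

```text
3.5 [ 0.4648 -0.2742  0.1715] 0.010435414486120224
[ 0.465  -0.2738  0.1716] 3.442234977324263
side screw_head [244.3 289.1] 0.51 [ 0.4745 -0.244   0.058 ]
top screw_head [108.3 234.4] 0.74 [0.4731 0.4406 0.058 ]
wrist screw_seat [310.1 159.4] 0.83 [ 0.4853 -0.2447  0.04  ]
side screw_seat [314.  182.9] 0.67 [0.7274 0.1649 0.04  ]
top screw_seat [349.5 234.4] 0.62 [ 0.4822 -0.2464  0.04  ]
```

View pics/w3z.png

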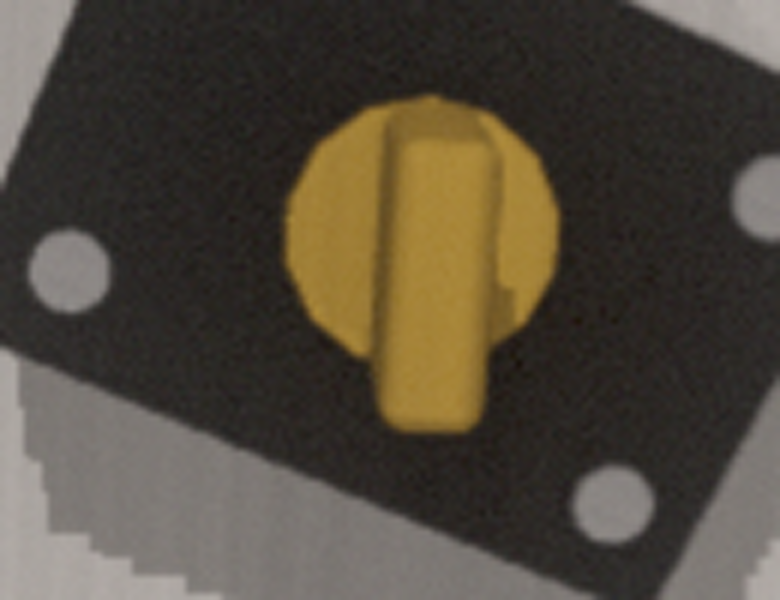

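Run:
```python
from h import *
np.set_printoptions(precision=4,suppress=True)
s=observe();s1=dict(s);s1["position"]=np.array([.4648,-.2742,.1715]);print(s["position"],s["tool_rot"],s["clock"])
P=np.array([atz("wrist",[238+a/6,122+b/6],.072,s1) for a,b in ((402,138),(496,140),(483,430),(380,428))])
print(P.mean(0));
w=P[0]-P[3]+P[1]-P[2];w=w[:2]/np.linalg.norm(w);print(np.linalg.norm(P[0]-P[3]),np.linalg.norm(P[1]-P[0]),np.degrees(np.arctan2(w[1],w[0])))
L=atz("wrist",[238+285/6,122+225/6],.044,s1);Rr=atz("wrist",[238+560/6,122+228/6],.044,s1);T=atz("wrist",[238+433/6,122+96/6],.044,s1);print(L,Rr,T,(L+Rr)/2)
n=np.array([w[1],-w[0]]);print("turn",yawfix(n))
c=P.mean(0);d=np.array([*c[:2],0])-np.array([*s["position"][:2],0]);y=np.array([*n,0]);z=np.cross([0,0,-1],y);print("after turn dy,dz",d@y*1000,d@z*1000)
```

```text
[ 0.4649 -0.2739  0.1714] [-0.0787  1.5584 -1.5856] 4.05
[ 0.4835 -0.245   0.072 ]
0.03279681464934737 0.010149786431721064 91.92098331313515
[ 0.4668 -0.2451  0.044 ] [ 0.5005 -0.2433  0.044 ] [ 0.4835 -0.2282  0.044 ] [ 0.4836 -0.2442  0.044 ]
turn [array([0.0304, 0.0124, 0.0008]), array([-3.1111, -0.0012,  0.0193])]
after turn dy,dz 19.60763623330877 -28.250491852284494
```

Request:
jog_arm --pt "5 4 -6 0.03 0.0125 0" --pt "10 5 -7 0 0 0" --pt "10 5 -7 0 0 0" --pt "10 5 -7 0 0 0" --pt "5 0 0 0 0 0" --pt "0 0 0 0 0 0" --pt "0 0 0 0 0 0" --pt "0 0 0 0 0 0"

```text
clock: 4.85
position: [0.4844, -0.2425, 0.1266]
tool_rot: [-2.396, 1.567, 2.349]
force: [0.0, 0.8, -0.1]
grip_width: 0.0855
```

```bash
cat > wl.py <<'E'
import sys
from h import *
np.set_printoptions(precision=4,suppress=True)
s=observe();im=grab_frame("wrist");cv2.imwrite(f"pics/{sys.argv[1]}.png",im[...,::-1])
print(s["clock"],s["position"],Rt(s)[:,0],s["force"],np.abs(s["qd"]).max())
import json;json.dump({k:np.array(v).tolist() for k,v in s.items()},open(f"{sys.argv[1]}.json","w"))
if len(sys.argv)>2:
    x,y=map(int,sys.argv[2:4]);cv2.imwrite(f"pics/{sys.argv[1]}z.png",cv2.resize(im[y-50:y+50,x-65:x+65,::-1],None,fx=6,fy=6,interpolation=cv2.INTER_CUBIC))
E
python3 wl.py w4
```

```text
4.85 [ 0.4844 -0.2425  0.1266] [-0.0023  0.0024 -1.    ] [ 0.0037  0.7914 -0.1239] 0.0024739477289290397
```

View pics/w4.png

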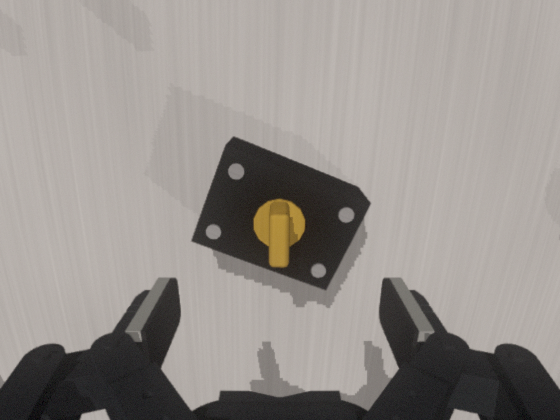

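Run:
```python
import cv2
im=cv2.imread("pics/w4.png")
cv2.imwrite("pics/w4z.png",cv2.resize(im[185:285,214:344],None,fx=6,fy=6,interpolation=cv2.INTER_CUBIC))
```

```text
(no output)
```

View pics/w4z.png

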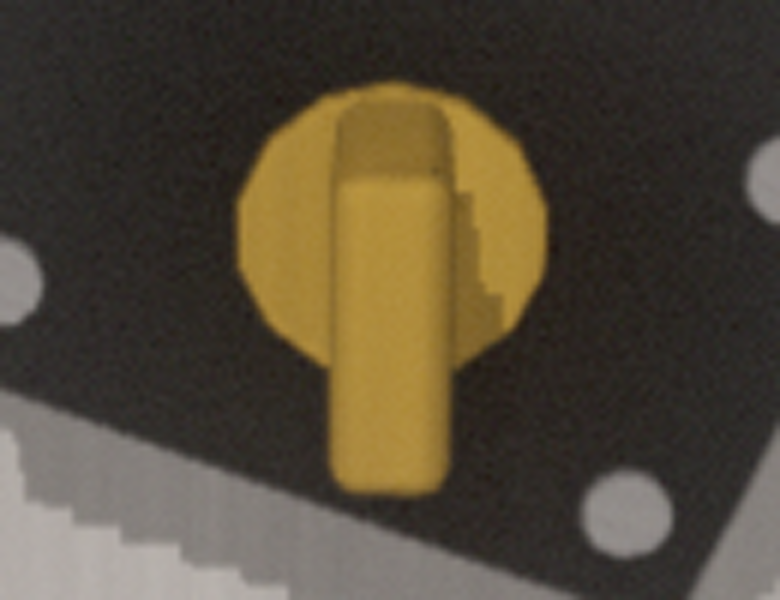

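Run:
```python
from h import *
import json
np.set_printoptions(precision=4,suppress=True)
s=json.load(open("w4.json"))
g=lambda a,b,z:atz("wrist",[214+a/6,185+b/6],z,s)
P=np.array([g(a,b,.072) for a,b in ((336,176),(450,176),(450,494),(330,494))]);c=P.mean(0);print(P,c,to(c,s),to(c))
print((g(238,230,.044)+g(548,230,.044))/2,g(393,82,.044)-[0,.017,0])
w=P[0]-P[3]+P[1]-P[2];n=np.array([w[1],-w[0]]);print(yawfix(n[:2]),observe()["position"])
```

```text
[[ 0.4782 -0.2284  0.072 ]
 [ 0.4888 -0.2281  0.072 ]
 [ 0.4901 -0.2612  0.072 ]
 [ 0.4784 -0.2616  0.072 ]] [ 0.4839 -0.2448  0.072 ] [54.5859 -0.4568  2.3954] [54.6539 -0.4688  2.3449]
[ 0.4839 -0.2446  0.044 ] [ 0.4834 -0.2449  0.044 ]
[array([ 0.0091, -0.0024,  0.0021]), array([-3.1325, -0.0033, -0.0037])] [ 0.4844 -0.2426  0.1267]
```

Run:
```python
from h import *
ci=camera_info("wrist");k,d=K(ci);T=np.array(ci["tool_from_camera"])
for p in([381,278],[179,278],[402,279],[413,332],[433,332]):
    u=cv2.undistortPoints(np.array([[p]],float),k,d)[0,0];v=T[:3,:3]@np.array([*u,1]);
    for z in(-.011,.011):
        l=(z-T[2,3])/v[2];print(p,z,(T[:3,3]+l*v)*1000)
print(bot.tip_extent)
```

```text
[381, 278] -0.011 [ -9.40674827  39.61702952 -11.        ]
[381, 278] 0.011 [28.20747298 51.84947096 11.        ]
[179, 278] -0.011 [ -9.43055831 -39.74050827 -11.        ]
[179, 278] 0.011 [ 28.17633389 -51.93537497  11.        ]
[402, 279] -0.011 [-10.32588891  47.70649935 -11.        ]
[402, 279] 0.011 [27.0054086  62.42898745 11.        ]
[413, 332] -0.011 [-42.24068695  40.95737114 -11.        ]
[413, 332] 0.011 [-14.73318978  53.60238761  11.        ]
[433, 332] -0.011 [-42.45748364  47.21371436 -11.        ]
[433, 332] 0.011 [-15.01671938  61.78451668  11.        ]
0.011
```

Request:
jog_arm --pt "14 -0.5 1.2 0 0 0" --pt "14 0 1.2 0 0 0" --pt "14 0 0 0 0 0" --pt "14 0 0 0 0 0" --pt "11 0 0 0 0 0" --pt "0 0 0 0 0 0" --pt "0 0 0 0 0 0"

```text
clock: 5.6
position: [0.483, -0.2456, 0.0533]
tool_rot: [-2.264, 1.567, 2.48]
force: [-0.2, -0.1, 0.3]
grip_width: 0.0857
```

```bash
python3 wl.py w5; python3 -c "
from h import *
print(to([.4837,-.2448,.0575]))"
```

```text
5.6 [ 0.483  -0.2456  0.0533] [-0.0032  0.0025 -1.    ] [-0.2064 -0.0538  0.2712] 0.015175550584442123
[-4.08555347  0.70781607 -0.78205728]
```

View pics/w5.png

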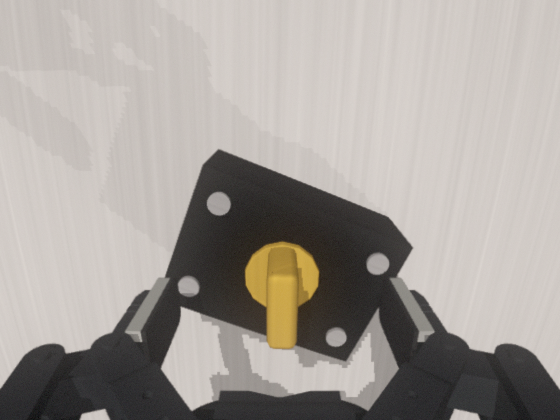

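Request:
jog_arm --pt "-3.5 0.7 -0.8 0 0 0" --pt "0 0 0 0 0 0" --pt "0 0 0 0 0 0" --pt "0 0 0 0 0 0"

```text
clock: 6.05
position: [0.4847, -0.2451, 0.0589]
tool_rot: [-2.682, 1.569, 2.062]
force: [0.6, -0.0, -0.3]
grip_width: 0.085
```

```bash
python3 -c "
from h import *
s=observe();print(to([.4837,-.2448,.0575]),s['position'],np.abs(s['qd']).max(),s['qpos'])"
```

```text
[ 1.4132388  -0.95408996 -0.35113766] [ 0.48466553 -0.24512288  0.05891221] 0.005073897769312779 [ 0.6397107   0.6863153  -0.38725256  1.92918145  0.43014181  0.60855633
  0.00508038]
```

Request:
jog_arm --pt "1 -0.8 0 0 0 0" --pt "0 0 0 0 0 0" --pt "0 0 0 0 0 0" --pt "0 0 0 0 0 0" --pt "0 0 0 0 0 0" --pt "0 0 0 0 0 0" --pt "0 0 0 0 0 0" --pt "0 0 0 0 0 0" --gripper 255 --newtons 100

```text
clock: 6.85
position: [0.4838, -0.2453, 0.0583]
tool_rot: [-2.669, 1.57, 2.075]
force: [1.1, -0.1, -0.9]
grip_width: 0.0102
```

```bash
python3 wl.py w6
```

```text
6.85 [ 0.4838 -0.2453  0.0583] [-0.0004  0.0008 -1.    ] [ 1.0621 -0.074  -0.8697] 0.0030701287662712887
```

View pics/w6.png

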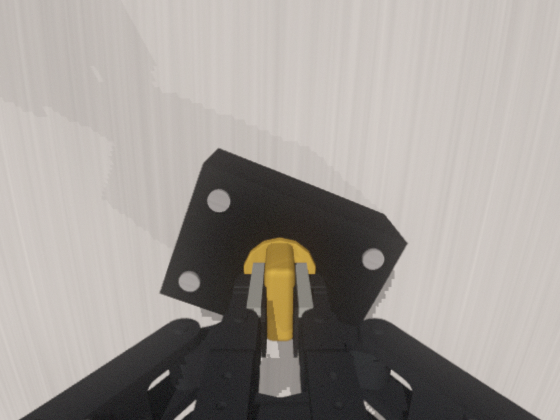

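Request:
jog_arm --pt "-5 0 0 0 0 0" --pt "-10 0 0 0 0 0" --pt "-15 0 0 0 0 0" --pt "-25 0 0 0 0 0" --pt "-25 0 0 0 0 0" --pt "-25 0 0 0 0 0" --pt "-25 0 0 0 0 0" --pt "-25 0 0 0 0 0" --pt "-15 0 0 0 0 0" --pt "-5 0 0 0 0 0" --pt "0 0 0 0 0 0" --pt "0 0 0 0 0 0" --pt "0 0 0 0 0 0"

```text
clock: 8.2
position: [0.4825, -0.2442, 0.2455]
tool_rot: [-2.87, 1.569, 1.875]
force: [0.2, -0.1, -1.9]
grip_width: 0.01
```

```bash
python3 wl.py w7; python3 -c "
from h import *
s=observe();print(to([.545,.222,.25]),s['position'],s['qpos'])"
```

```text
8.2 [ 0.4825 -0.2442  0.2455] [-0.0004  0.0013 -1.    ] [ 0.2203 -0.0945 -1.944 ] 0.007855101681460945
[  -3.99001881   77.88840256 -463.85966131] [ 0.48237747 -0.2441606   0.24541527] [ 0.74512858  0.42306199 -0.51464107  1.79965495  0.24385115  0.98337579
  0.16466549]
```

View pics/w7.png

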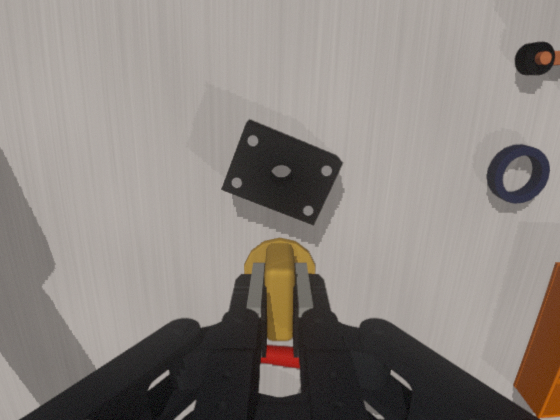

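Screw is held and out of the stand. Translate to above the hole.

Request:
jog_arm --pt "-1 3 -18 0 0 0" --pt "0 6 -36 0 0 0" --pt "0 6 -36 0 0 0" --pt "0 6 -36 0 0 0" --pt "0 6 -36 0 0 0" --pt "0 6 -36 0 0 0" --pt "0 6 -36 0 0 0" --pt "0 6 -36 0 0 0" --pt "0 6 -36 0 0 0" --pt "0 6 -36 0 0 0" --pt "0 6 -36 0 0 0" --pt "0 6 -36 0 0 0" --pt "0 3 -18 0 0 0" --pt "0 0 0 0 0 0" --pt "0 0 0 0 0 0" --pt "0 0 0 0 0 0"

```text
clock: 9.85
position: [0.5379, 0.2059, 0.2358]
tool_rot: [-1.76, 1.553, 2.983]
force: [0.1, -0.6, -1.2]
grip_width: 0.0102
```

```bash
python3 wl.py w8; python3 -c "
from h import *
s=observe();print(to([.545,.222,.25]),s['position'],s['qpos'])
for r in nets.pinpoint('wrist','hole'): print(r['location'],r['p'],atz('wrist',r['location'],.14,s))"
```

```text
9.85 [0.5379 0.2059 0.2358] [-0.018   0.0029 -0.9998] [ 0.0884 -0.6481 -1.2233] 0.010400977492695933
[-14.21075812   7.21749425 -16.28612218] [0.53802275 0.20554295 0.23586639] [-0.03647636  0.5158136  -0.60489688  1.70433052  0.31749359  1.03756627
 -0.71714857]
[292.5, 204.9] 0.95 [0.54453803 0.21191    0.14      ]
```

View pics/w8.png

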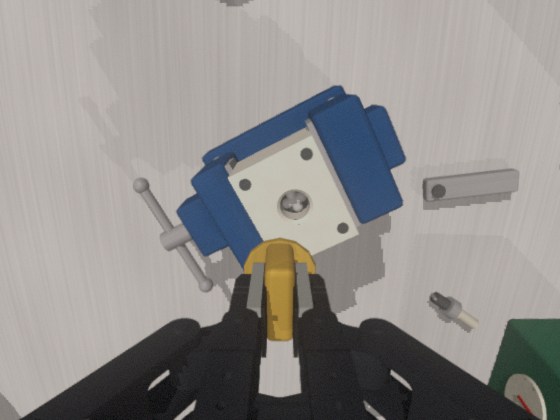

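Request:
jog_arm --pt "-2 0 0 -0.14 0 0" --pt "-1 0 0 -0.14 0 0" --pt "-1 0 0 -0.14 0 0" --pt "-1 0 0 -0.14 0 0" --pt "-1 0 0 -0.14 0 0" --pt "-1 0 0 -0.14 0 0" --pt "-1 0 0 -0.14 0 0" --pt "-1 0 0 -0.14 0 0" --pt "-1 0 0 -0.14 0 0" --pt "-1 0 0 -0.14 0 0" --pt "0 0 0 -0.14 0 0" --pt "0 0 0 -0.14 0 0" --pt "0 0 0 -0.14 0 0" --pt "0 0 0 -0.14 0 0" --pt "0 0 0 -0.14 0 0" --pt "0 0 0 -0.14 0 0" --pt "0 0 0 -0.14 0 0" --pt "0 0 0 0 0 0" --pt "0 0 0 0 0 0" --pt "0 0 0 0 0 0"

```text
clock: 11.95
position: [0.5425, 0.1843, 0.2486]
tool_rot: [2.755, 1.556, -2.626]
force: [-0.3, 1.1, -0.6]
grip_width: 0.0101
```

```bash
python3 wl.py w9; python3 -c "
from h import *
import json
s=observe();print(s['position'],s['qpos'],Rt(s))
for r in nets.pinpoint('wrist','hole'): print(r['location'],r['p'],atz('wrist',r['location'],.14,s))"
```

```text
11.95 [0.5425 0.1843 0.2486] [-0.0125 -0.0071 -0.9999] [-0.2594  1.1021 -0.6358] 0.02881291738161243
[0.54250905 0.18431726 0.24859962] [ 0.32441173  0.69776843 -1.1810108   1.68404419  0.67365624  1.24797662
  1.46128974] [[-0.01238288 -0.78516715  0.61916008]
 [-0.00714491  0.61926123  0.78515252]
 [-0.9998978   0.0052986  -0.01327819]]
[301.7, 247.9] 0.7 [0.5466448  0.21588574 0.14      ]
[161.2, 279.6] 0.31 [0.64780127 0.17015734 0.14      ]
```

View pics/w9.png

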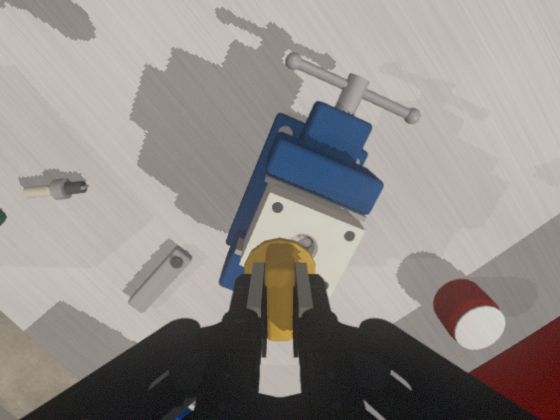

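```bash
python3 -c "
from h import *
s=observe();R=Rt(s);print(to([.5455,.215,.245]),yawfix(R[:2,1]))"
```

```text
[ 3.38665542 16.48754966 25.89591631] [array([ 3.48214638e-05, -1.31865330e-02, -5.28127876e-03]), array([-3.1414786 ,  0.00829565, -0.02071295])]
```

Request:
jog_arm --pt "1 4 6 0 -0.013 -0.005" --pt "1 6 9 0 0 0" --pt "1 6 9 0 0 0" --pt "0 0 0 0 0 0" --pt "0 0 0 0 0 0" --pt "0 0 0 0 0 0"

```text
clock: 12.65
position: [0.5445, 0.2173, 0.2455]
tool_rot: [-0.331, 1.569, 0.572]
force: [-0.5, 0.1, -1.1]
grip_width: 0.0101
```

```bash
python3 wl.py w10 285 205; python3 -c "
from h import *
s=observe();print(s['position'],s['qpos'],Rt(s))
for r in nets.pinpoint('wrist','hole'): print(r['location'],r['p'],atz('wrist',r['location'],.14,s))"
```

```text
12.65 [0.5445 0.2173 0.2455] [ 0.0012  0.0008 -1.    ] [-0.4814  0.0997 -1.0592] 0.0039562887442791414
[0.54454057 0.21714982 0.2455172 ] [ 0.25978438  0.71036401 -1.1689634   1.66557491  0.68843873  1.23782882
  1.41187901] [[ 1.22515027e-03 -7.85083304e-01  6.19388977e-01]
 [ 7.73824546e-04  6.19390001e-01  7.85083071e-01]
 [-9.99998950e-01 -4.82546342e-04  1.36636256e-03]]
[276.1, 213.3] 0.97 [0.54741859 0.21563355 0.14      ]
```

View pics/w10z.png

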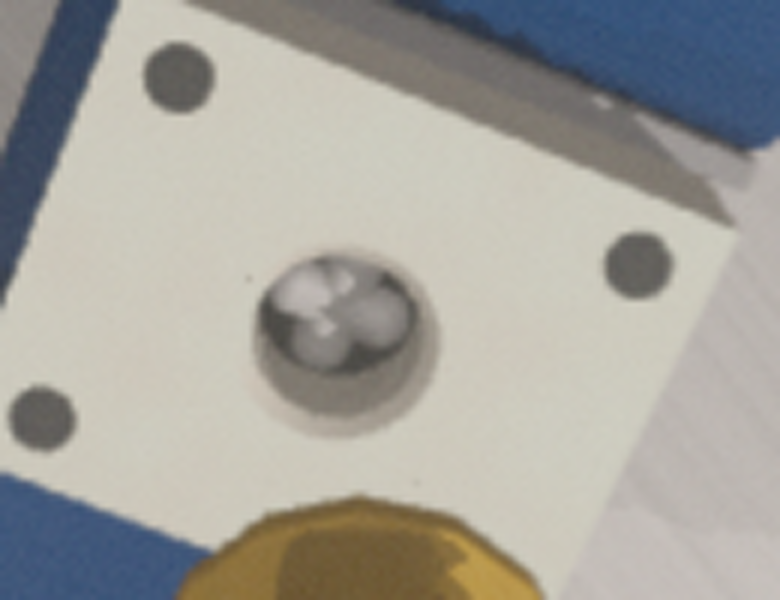

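Run:
```python
import cv2
im=cv2.imread("pics/w8.png")
cv2.imwrite("pics/w8z.png",cv2.resize(im[155:255,230:360],None,fx=6,fy=6,interpolation=cv2.INTER_CUBIC))
```

```text
(no output)
```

View pics/w8z.png

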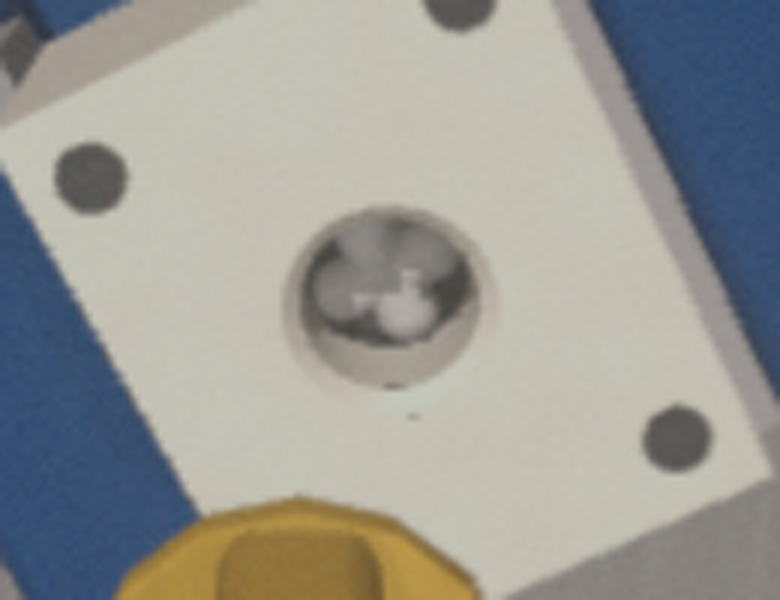

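Run:
```python
from h import *
import json
np.set_printoptions(precision=4,suppress=True)
A=json.load(open("w8.json"));B=json.load(open("w10.json"))
ra=ray("wrist",[295,205.5],A);rb=ray("wrist",[277.3,211.8],B)
print(tri([ra,rb]))
rc=ray("side",[260.9,152.8]);rd=ray("top",[180.6,210.8]);print(tri([ra,rb,rc,rd]))
for z in(.135,.14,.147):
  a=atz("wrist",[295,205.5],z,A);b=atz("wrist",[277.3,211.8],z,B);print(z,a,b,(a+b)/2)
b=atz("wrist",[277.3,211.8],.14,B);print(to(b,B))
```

```text
(array([0.5457, 0.2153, 0.1406]), [np.float64(0.0001333008879018834), np.float64(0.00013330088790225385)])
(array([0.545 , 0.2175, 0.1449]), [np.float64(0.0007997275072881961), np.float64(0.0033181958854354423), np.float64(0.003933211026392762), np.float64(0.005937972864190331)])
0.135 [0.5458 0.2134 0.135 ] [0.5471 0.2168 0.135 ] [0.5465 0.2151 0.135 ]
0.14 [0.5456 0.2151 0.14  ] [0.546  0.2154 0.14  ] [0.5458 0.2153 0.14  ]
0.147 [0.5454 0.2175 0.147 ] [0.5444 0.2135 0.147 ] [0.5449 0.2155 0.147 ]
[105.5209  -2.2961  -0.6782]
```

Run:
```python
from h import *
ci=camera_info("wrist");k,d=K(ci);M=np.linalg.inv(np.array(ci["tool_from_camera"]))
for x in(.0143,.0183):
  for c in(-.001,0,.001):
    X=M@np.array([x,0,-.017+c,1]);print(x,c,cv2.projectPoints(X[None,:3],np.zeros(3),np.zeros(3),k,d)[0].ravel())
s=observe();print(s["position"],to([.5457,.2153,.2]))
```

```text
0.0143 -0.001 [281.47081649 244.13059069]
0.0143 0 [281.46736853 246.15249053]
0.0143 0.001 [281.46392507 248.16561433]
0.0183 -0.001 [281.41140405 240.44921417]
0.0183 0 [281.40817615 242.43280295]
0.0183 0.001 [281.40495211 244.40803002]
[0.5446069  0.2169618  0.24552792] [45.5280881  -1.86220938 -0.68814945]
```

```bash
python3 - <<'E'
import cv2
im=cv2.imread("pics/w10.png")
cv2.imwrite("pics/w10g.png",cv2.resize(im[230:350,220:340],None,fx=5,fy=5,interpolation=cv2.INTER_CUBIC))
E
python3 - <<'E'
from h import *
ci=camera_info("wrist");k,d=K(ci);M=np.linalg.inv(np.array(ci["tool_from_camera"]))
for x in(-.0137,):
  for z in(-.019,-.018,-.017,-.016,.015,.016,.017):
   for y in(-.006,.006):
    X=M@np.array([x,y,z,1]);p=cv2.projectPoints(X[None,:3],np.zeros(3),np.zeros(3),k,d)[0].ravel();print(x,y,z,p,(p-[220,230])*5)
E
```

```text
-0.0137 -0.006 -0.019 [265.96985697 273.31062004] [229.84928487 216.55310022]
-0.0137 0.006 -0.019 [297.99433377 273.2704434 ] [389.97166886 216.35221698]
-0.0137 -0.006 -0.018 [266.00633705 275.65348729] [230.03168523 228.26743643]
-0.0137 0.006 -0.018 [297.94656232 275.6129795 ] [389.73281158 228.06489748]
-0.0137 -0.006 -0.017 [266.04271415 277.98358923] [230.21357074 239.91794613]
-0.0137 0.006 -0.017 [297.89891853 277.94275584] [389.49459267 239.71377922]
-0.0137 -0.006 -0.016 [266.07898782 280.30098304] [230.39493912 251.5049152 ]
-0.0137 0.006 -0.016 [297.85140312 280.25982954] [389.25701561 251.29914771]
-0.0137 -0.006 0.015 [267.15059848 346.15553101] [235.75299238 580.77765504]
-0.0137 0.006 0.015 [296.44464855 346.10682933] [382.22324274 580.53414664]
-0.0137 -0.006 0.016 [267.1834345  348.09717147] [235.91717248 590.48585735]
-0.0137 0.006 0.016 [296.40145434 348.04829297] [382.00727171 590.24146484]
-0.0137 -0.006 0.017 [267.21616187 350.02803809] [236.08080935 600.14019047]
-0.0137 0.006 0.017 [296.35839799 349.97898638] [381.79198994 599.89493188]
```

View pics/w10g.png

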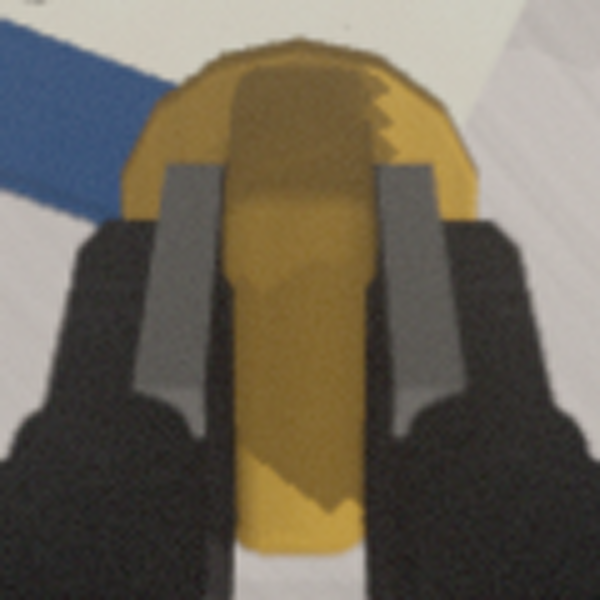

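Run:
```python
from h import *
ci=camera_info("wrist");k,d=K(ci);M=np.linalg.inv(np.array(ci["tool_from_camera"]))
def P(x,y,z):
    X=M@np.array([x,y,z,1]);p=cv2.projectPoints(X[None,:3],np.zeros(3),np.zeros(3),k,d)[0].ravel();return (p-[220,230])*5
for x in(.007,.009,.011):
  for z in(-.011,.011): print(x,z,P(x,.006,z),P(x,-.006,z))
```

```text
0.007 -0.011 [376.47043259 178.77975751] [239.11145037 178.94180053]
0.007 0.011 [372.75472209 391.3509738 ] [241.99620409 391.53454186]
0.009 -0.011 [375.49648129 167.93666361] [239.76746185 168.09486715]
0.009 0.011 [371.87798467 378.67922159] [242.58195153 378.85852351]
0.011 -0.011 [374.54494201 157.34637305] [240.40839561 157.50089122]
0.011 0.011 [371.02005659 366.2839949 ] [243.1551615  366.45919361]
```

Run:
```python
import cv2,numpy as np
a=cv2.imread("pics/w5.png")[230:360,220:350];b=cv2.imread("pics/w6.png")[230:360,220:350]
cv2.imwrite("pics/w56.png",cv2.resize(np.hstack([a,b]),None,fx=3,fy=3,interpolation=cv2.INTER_CUBIC))
```

```text
(no output)
```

View pics/w56.png

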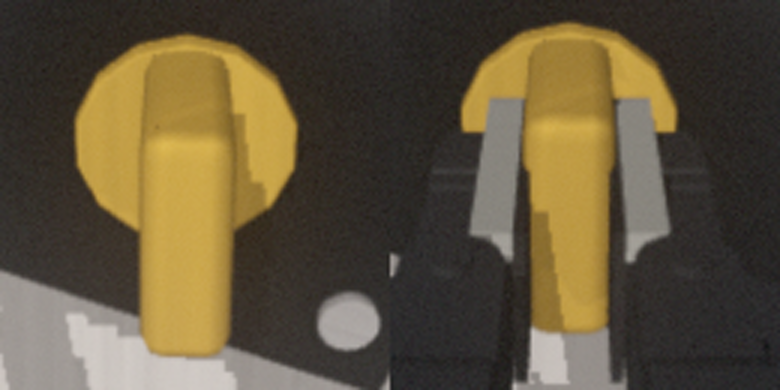

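Run:
```python
from h import *
import json
np.set_printoptions(precision=4,suppress=True)
for n,top,bot_,ft,col in(("w5",275,348.3,230+37/3,282),("w6",269.3,340,237.3,279.7),("w10",269.4,341,237.9,280)):
    s=json.load(open(n+".json"))
    if n=="w10":
        # tool-frame at same heights
        dz=s["position"][2]-.0583
    else: dz=0
    for p,z in(([col,top],.072),([col,bot_],.072),([col,ft],.040)):
        X=atz("wrist",p,z+dz,s);print(n,p,z,X,to(X,s))
```

```text
w5 [282, 275] 0.072 [ 0.4824 -0.2245  0.072 ] [-18.6442  -0.039  -21.1077]
w5 [282, 348.3] 0.072 [ 0.4835 -0.2574  0.072 ] [-18.7297   0.0343  11.7599]
w5 [282, 242.33333333333334] 0.04 [ 0.4826 -0.2262  0.04  ] [ 13.3506   0.2272 -19.3206]
w6 [279.7, 269.3] 0.072 [ 0.4823 -0.2247  0.072 ] [-13.667   -0.8554 -20.6778]
w6 [279.7, 340] 0.072 [ 0.4833 -0.2572  0.072 ] [-13.693   -0.8594  11.8735]
w6 [279.7, 237.3] 0.04 [ 0.4824 -0.2258  0.04  ] [ 18.3321  -0.7865 -19.5657]
w10 [280, 269.4] 0.072 [0.5323 0.2006 0.2592] [-13.728   -0.7437 -20.6692]
w10 [280, 341] 0.072 [0.5527 0.2266 0.2592] [-13.6827  -0.7374  12.3877]
w10 [280, 237.9] 0.04 [0.5331 0.2018 0.2272] [ 18.2739  -0.6491 -19.2913]
```

Run:
```python
from h import *
import json
np.set_printoptions(precision=4,suppress=True)
S={n:json.load(open(n+".json")) for n in("w4","w5","w6")}
w3=None
pts={"near":{"w4":[279.5,214.3],"w5":[282,275],"w6":[279.7,269.3]},"far":{"w4":[279,267.3],"w5":[282,348.3],"w6":[279.7,340]},
"fl":{"w4":[279.5,185+82/6],"w5":[282,242.3],"w6":[279.7,237.3]}}
for k,v in pts.items():
    print(k,tri([ray("wrist",p,S[n]) for n,p in v.items()]),tri([ray("wrist",v[n],S[n]) for n in("w4","w5")]))
```

```text
near (array([ 0.4826, -0.2257,  0.07  ]), [np.float64(0.00033389346114177595), np.float64(0.00012495938434215926), np.float64(0.00021979311278706086)]) (array([ 0.4827, -0.2258,  0.0698]), [np.float64(0.0002258556691181908), np.float64(0.00022585566911826)])
far (array([ 0.4835, -0.2595,  0.0694]), [np.float64(0.00013165996135359426), np.float64(0.00010253292790266473), np.float64(0.00019178811184829443)]) (array([ 0.4836, -0.2593,  0.0697]), [np.float64(5.322266576813337e-05), np.float64(5.322266576814932e-05)])
fl (array([ 0.4826, -0.2258,  0.0405]), [np.float64(0.0002550794000709588), np.float64(0.00020394134604298137), np.float64(0.00031308621535123334)]) (array([ 0.4827, -0.2254,  0.0419]), [np.float64(0.0001466794826908305), np.float64(0.00014667948269084883)])
```

Request:
jog_arm --pt "10 -1 1 0 0 0" --pt "15 -0.8 1.1 0 0 0" --pt "15 0 0 0 0 0" --pt "12 0 0 0 0 0" --pt "4 0 0 0 0 0" --pt "0 0 0 0 0 0" --pt "0 0 0 0 0 0" --pt "0 0 0 0 0 0"

```text
clock: 13.55
position: [0.5473, 0.2164, 0.1831]
tool_rot: [2.239, 1.57, 3.14]
force: [0.6, 0.2, 0.1]
grip_width: 0.0102
```

```bash
cat > st.py <<'E'
from h import *
np.set_printoptions(precision=4,suppress=True)
s=observe();R=Rt(s)
print(s["clock"],s["position"],"F",s["force"],"Ftool",R.T@np.array(s["force"]),"M",s["moment"],"q",s["qpos"],"tilt",yawfix(R[:2,1])[0],"hole in tool",to([.5457,.2153,.1406],s),s["grip_width"],np.abs(s["qd"]).max(),"yaw",np.arctan2(R[1,1],R[0,1]))
E
python3 wl.py w11;python3 st.py
```

```text
13.55 [0.5473 0.2164 0.1831] [-0.0007  0.     -1.    ] [0.6129 0.1848 0.0613] 0.0032982133699943554
13.6 [0.5474 0.2163 0.1832] F [-0.0203  0.2454 -1.4342] Ftool [1.4342 0.1676 0.1804] M [0.0118 0.0331 0.0313] q [ 0.2298  0.7797 -1.1134  1.7184  0.764   1.1467  1.3608] tilt [ 0.     -0.0003 -0.0004] hole in tool [42.6389  0.6798 -1.8658] 0.009903069392683825 0.0027333817964888037 yaw 2.472147288909442
```

View pics/w11.png

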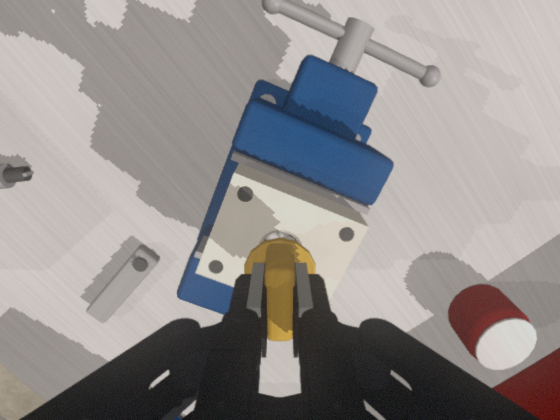

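Request:
jog_arm --pt "0 0.7 0.9 0 0 0" --pt "1.5 0 0 0 0 0" --pt "1.5 0 0 0 0 0" --pt "1.5 0 0 0 0 0" --pt "1 0 0 0 0 0" --pt "0 0 0 0 0 0" --pt "0 0 0 0 0 0"

```text
clock: 14.3
position: [0.5478, 0.2176, 0.1782]
tool_rot: [-0.825, 1.57, 0.076]
force: [0.9, -0.4, -0.8]
grip_width: 0.01
```

```bash
python3 st.py
```

```text
14.3 [0.5478 0.2176 0.1782] F [ 0.9381 -0.3774 -0.7535] Ftool [ 0.7544 -0.9692  0.2859] M [-0.0736 -0.0423  0.0225] q [ 0.2246  0.7855 -1.1079  1.7216  0.7717  1.1386  1.354 ] tilt [0.     0.0007 0.0007] hole in tool [37.5919  0.2817 -3.1569] 0.009955994921020526 0.0016218068055633974 yaw 2.471911177356458
```

Request:
jog_arm --pt "1 0.2 -0.3 0 0 0" --pt "1 0 0 0 0 0" --pt "1 0 0 0 0 0" --pt "1 0 0 0 0 0" --pt "0 0 0 0 0 0"

```text
clock: 14.8
position: [0.5474, 0.2171, 0.1739]
tool_rot: [-1.569, 1.57, -0.668]
force: [-0.2, -0.7, -1.3]
grip_width: 0.0101
```

```bash
python3 st.py
```

```text
14.8 [0.5474 0.2171 0.1739] F [-0.2164 -0.7456 -1.2914] Ftool [ 1.2917 -0.2921 -0.7188] M [-0.1826  0.0869 -0.0212] q [ 0.2228  0.7897 -1.1038  1.7263  0.7771  1.1322  1.3496] tilt [0.    0.    0.001] hole in tool [33.2806  0.2025 -2.4787] 0.010064400459299986 0.001669992578560821 yaw 2.471633377187352
```

Request:
jog_arm --pt "1 0 0 0 0 0" --pt "1 0 0 0 0 0" --pt "0 0 0 0 0 0"

```text
clock: 15.1
position: [0.5474, 0.2171, 0.1716]
tool_rot: [-1.607, 1.57, -0.706]
force: [0.1, -0.5, -1.3]
grip_width: 0.01
```

```bash
python3 st.py
```

```text
15.1 [0.5474 0.2171 0.1716] F [ 0.1391 -0.5042 -1.2593] Ftool [ 1.2597 -0.421  -0.3088] M [-0.2125  0.0686 -0.0655] q [ 0.2217  0.7922 -1.1018  1.7281  0.78    1.129   1.3476] tilt [-0.     -0.      0.0009] hole in tool [31.048   0.1891 -2.4628] 0.009990305129386359 0.0021651291448416266 yaw 2.471654437680331
```

Request:
jog_arm --pt "1 0 0 0 0 0" --pt "1 0 0 0 0 0" --pt "0.5 0 0 0 0 0" --pt "0 0 0 0 0 0"

```text
clock: 15.5
position: [0.5474, 0.2171, 0.169]
tool_rot: [-1.602, 1.57, -0.701]
force: [-0.7, -1.3, -0.2]
grip_width: 0.0102
```

```bash
python3 st.py
```

```text
15.5 [0.5474 0.2171 0.169 ] F [-0.7078 -1.3498 -0.1934] Ftool [ 0.1937 -0.2832 -1.4975] M [-0.2965  0.1666  0.0002] q [ 0.2203  0.7952 -1.0992  1.7301  0.7835  1.1251  1.345 ] tilt [-0.    -0.     0.001] hole in tool [28.3893  0.1962 -2.4884] 0.010196702129575106 0.0017244246292166334 yaw 2.4716501654689864
```

Request:
jog_arm --pt "0.5 0 -0.3 0 0 0" --pt "0.5 0 0 0 0 0" --pt "0.5 0 0 0 0 0" --pt "0 0 0 0 0 0"

```text
clock: 15.9
position: [0.5474, 0.2171, 0.1686]
tool_rot: [-1.233, 1.569, -0.332]
force: [-1.5, -1.9, 1.8]
grip_width: 0.0096
```

```bash
python3 st.py
```

```text
15.9 [0.5474 0.2171 0.1686] F [-1.5309 -1.8913  1.7938] Ftool [-1.7955  0.022  -2.4318] M [-0.4409  0.3239 -0.0008] q [ 0.22    0.7951 -1.0988  1.7313  0.785   1.1234  1.3437] tilt [0.     0.0007 0.002 ] hole in tool [28.0062  0.2414 -2.5187] 0.009611637473793365 0.005496976771592479 yaw 2.4716421350195272
```

Request:
jog_arm --pt "0 0 -0.8 0 0 0" --pt "0 0 -0.4 0 0 0" --pt "0.5 0 0 0 0 0" --pt "0 0 0 0 0 0"

```text
clock: 16.3
position: [0.5469, 0.2167, 0.1685]
tool_rot: [-0.726, 1.568, 0.175]
force: [-0.6, -0.3, 3.9]
grip_width: 0.01
```

```bash
python3 st.py
```

```text
16.3 [0.5469 0.2167 0.1685] F [-0.6087 -0.276   3.8797] Ftool [-3.8817  0.2978 -0.5852] M [-0.2695  0.2073 -0.0514] q [ 0.2221  0.7941 -1.0995  1.7342  0.7855  1.1205  1.3433] tilt [0.     0.0023 0.0021] hole in tool [27.8963  0.1692 -1.9197] 0.009970833945342527 0.0019121570483819849 yaw 2.471765014035036
```

Request:
jog_arm --pt "0.5 0 0 0 -0.002 -0.002" --pt "0 0 0 0 0 0"

```text
clock: 16.5
position: [0.5469, 0.2168, 0.1684]
tool_rot: [-0.779, 1.564, 0.122]
force: [-1.7, -2.4, 5.5]
grip_width: 0.0104
```

```bash
python3 st.py; python3 wl.py w12; python3 -c "
from h import *
for c in ('side','top'):
    im=grab_frame(c);cv2.imwrite(f'pics/{c}12.png',im[...,::-1])
    "
```

```text
16.5 [0.5469 0.2168 0.1684] F [-1.6752 -2.4073  5.4893] Ftool [-5.5017 -0.2062 -2.9023] M [-0.394   0.4349 -0.0139] q [ 0.222   0.7926 -1.0991  1.7369  0.788   1.1171  1.3407] tilt [0.     0.0045 0.0045] hole in tool [27.7862  0.1968 -2.0375] 0.010409518313253086 0.0038276465751731466 yaw 2.4716671045844003
16.5 [0.5469 0.2168 0.1684] [ 0.0063  0.0008 -1.    ] [-1.6752 -2.4073  5.4893] 0.0038276465751731466
```

View pics/w12.png

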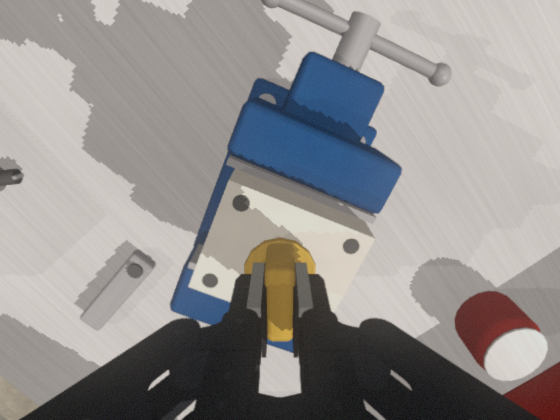

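Request:
jog_arm --pt "0 0 0 0 0 0" --pt "0 0 0 0 0.0045 0.0045" --pt "0 0 0 0 0 0" --pt "0 0 0 0 0 0" --pt "0 0 0 0 0 0" --gripper 130

```text
clock: 17.15
position: [0.5468, 0.2168, 0.1678]
tool_rot: [2.07, 1.57, 2.971]
force: [0.7, -0.1, -0.5]
grip_width: 0.042
```

```bash
python3 st.py; python3 wl.py w13
```

```text
17.15 [0.5468 0.2168 0.1678] F [ 0.7102 -0.1014 -0.5469] Ftool [ 0.546  -0.6203  0.3617] M [-0.0109 -0.0762  0.0143] q [ 0.2213  0.7968 -1.0991  1.7315  0.7833  1.1238  1.3455] tilt [ 0.     -0.0006 -0.0011] hole in tool [27.2316 -0.0601 -1.8257] 0.041992117516513744 0.0028192054039712085 yaw 2.4717409329640097
17.15 [0.5468 0.2168 0.1678] [-0.0012  0.0002 -1.    ] [ 0.7102 -0.1014 -0.5469] 0.0028192054039712085
```

View pics/w13.png

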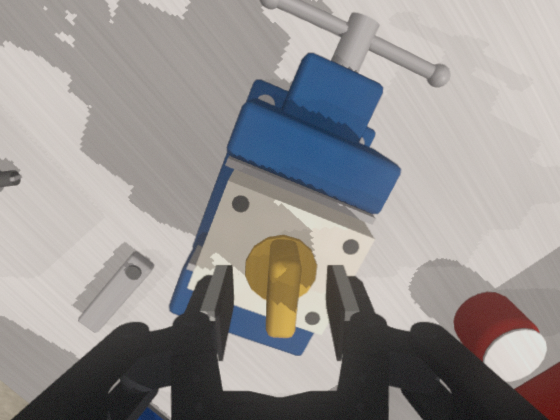

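Request:
jog_arm --pt "0 0 -1 0 0 0" --pt "0 0 -1 0 0 0" --pt "0 0 0 0 0 0" --pt "0 0 0 0 0 0"

```text
clock: 17.6
position: [0.5454, 0.215, 0.1678]
tool_rot: [2.129, 1.57, 3.03]
force: [0.5, -0.4, 0.1]
grip_width: 0.0417
```

```bash
python3 st.py; python3 wl.py w14 280 290
```

```text
17.6 [0.5454 0.215  0.1678] F [ 0.5229 -0.4179  0.1464] Ftool [-0.1471 -0.6692 -0.003 ] M [-0.0174  0.0152  0.0022] q [ 0.2254  0.7945 -1.1003  1.7368  0.7829  1.1214  1.3455] tilt [ 0.     -0.0006 -0.001 ] hole in tool [27.2023 -0.0688  0.4459] 0.04168168669592036 0.003507643697719812 yaw 2.47176369652824
17.6 [0.5454 0.215  0.1678] [-0.0012  0.0001 -1.    ] [ 0.5229 -0.4179  0.1464] 0.003507643697719812
```

View pics/w14z.png

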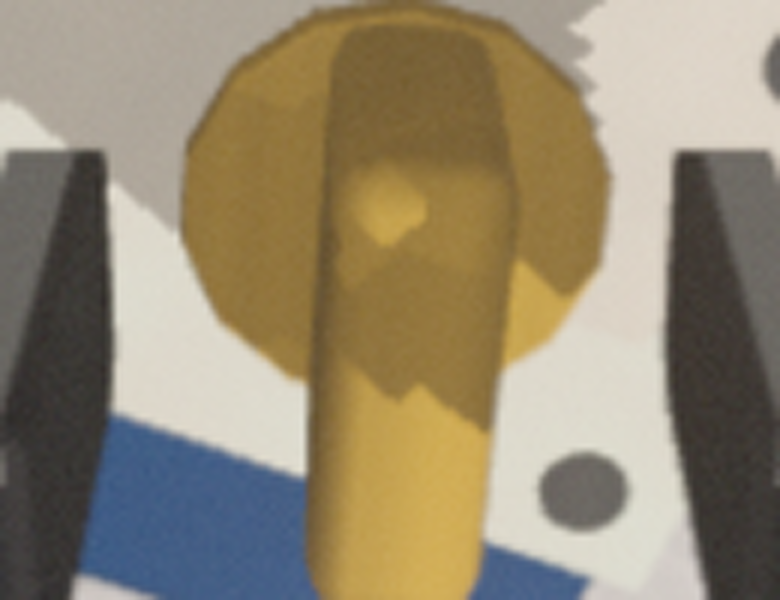

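Request:
jog_arm --pt "0 0 0 0 0 0" --pt "0 0 0 0 0 0" --pt "0 0 0 0 0 0" --pt "0 0 0 0 0 0" --pt "0 0 0 0 0 0" --gripper 255 --newtons 110

```text
clock: 18.15
position: [0.5453, 0.215, 0.168]
tool_rot: [2.245, 1.57, -3.137]
force: [-0.6, -0.1, 1.6]
grip_width: 0.01
```

```bash
python3 st.py; python3 wl.py w15 280 290
```

```text
18.15 [0.5453 0.215  0.168 ] F [-0.593  -0.1122  1.5621] Ftool [-1.5614  0.3967 -0.4573] M [-0.1427  0.1707 -0.0084] q [ 0.2253  0.7942 -1.1005  1.7367  0.7827  1.1218  1.3456] tilt [ 0.     -0.0008 -0.0009] hole in tool [27.4041 -0.1532  0.4571] 0.0099988978284013 0.0019496881792377034 yaw 2.4717757170281804
18.15 [0.5453 0.215  0.168 ] [-0.0012 -0.     -1.    ] [-0.593  -0.1122  1.5621] 0.0019496881792377034
```

View pics/w15z.png

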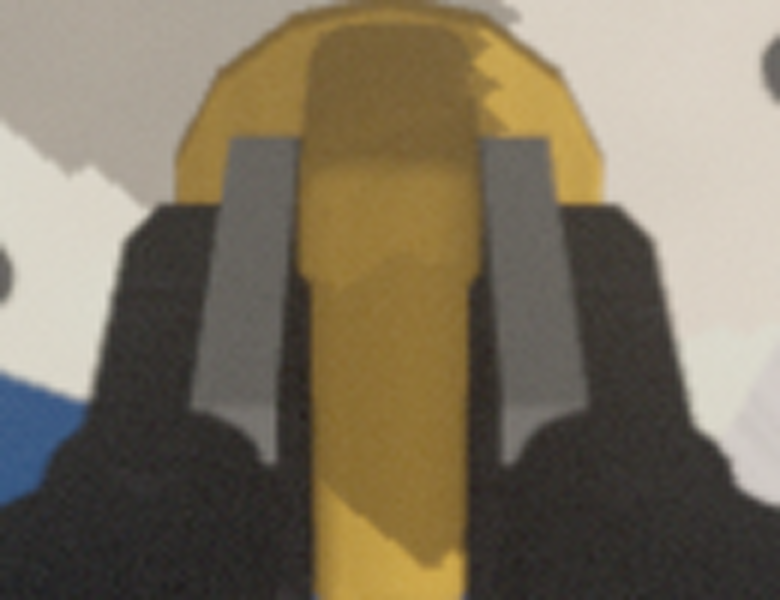

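Request:
jog_arm --pt "0.4 0 0 0 0 0" --pt "0.4 0 0 0 0 0"

```text
clock: 18.4
position: [0.5455, 0.2152, 0.1677]
tool_rot: [2.181, 1.57, 3.082]
force: [-2.0, -2.9, 10.3]
grip_width: 0.0101
```

```bash
python3 st.py
```

```text
18.4 [0.5455 0.2152 0.1677] F [-2.0297 -2.895  10.2708] Ftool [-10.2695  -0.2003  -3.534 ] M [-0.5471  0.5465  0.0002] q [ 0.2249  0.7946 -1.1001  1.7369  0.7835  1.121   1.3448] tilt [ 0.     -0.0004 -0.0006] hole in tool [27.0664 -0.118   0.2814] 0.010086072781635761 0.005825665402894883 yaw 2.471660452866127
```

Request:
jog_arm --pt "0.6 0 0 0.08 0 0" --pt "0.6 0 0 0.08 0 0" --pt "0.6 0 0 0.08 0 0"

```text
clock: 18.7
position: [0.5459, 0.2155, 0.167]
tool_rot: [0.184, 1.57, 0.838]
force: [-0.2, -1.3, 7.0]
grip_width: 0.0103
```

```bash
python3 st.py
```

```text
18.7 [0.5459 0.2155 0.167 ] F [-0.1816 -1.3083  7.0155] Ftool [-7.0166 -0.9263 -0.9328] M [-0.4631  0.1482 -0.0325] q [ 0.2001  0.7693 -1.0486  1.7383  0.7478  1.0896  1.1249] tilt [-0.      0.001  -0.0002] hole in tool [26.435  -0.0499 -0.3556] 0.010267811252934004 0.7392894509174798 yaw 2.2249113890216665
```

Request:
jog_arm --pt "0.9 0 -0.1 0.06 0 0" --pt "0.9 0 -0.1 0.06 0 0" --pt "0.9 0 -0.1 0.06 0 0"

```text
clock: 19.0
position: [0.5464, 0.2154, 0.1661]
tool_rot: [-0.408, 1.568, 0.057]
force: [-4.1, -5.3, 16.5]
grip_width: 0.0099
```

```bash
python3 st.py
```

```text
19.0 [0.5464 0.2154 0.1661] F [-4.0597 -5.3283 16.5127] Ftool [-16.5264  -2.9618  -5.9704] M [-1.1169  1.1474  0.1134] q [ 0.179   0.7505 -1.007   1.7407  0.7216  1.0652  0.956 ] tilt [0.     0.0029 0.0013] hole in tool [25.4657  0.2673 -0.7505] 0.009893218912675234 0.5561144815019538 yaw 2.0359819754632404
```

Request:
jog_arm --pt "0.8 0.1 -0.4 0.06 0.002 0.001" --pt "0.8 0.1 -0.4 0.06 0.001 0" --pt "0.8 0.1 -0.3 0.06 0 0"

```text
clock: 19.3
position: [0.5462, 0.2153, 0.1658]
tool_rot: [-0.495, 1.568, -0.218]
force: [-1.9, -2.2, 12.7]
grip_width: 0.0102
```

```bash
python3 st.py
```

```text
19.3 [0.5462 0.2153 0.1658] F [-1.9436 -2.2108 12.6629] Ftool [-12.6673  -1.6137  -2.4391] M [-0.7387  0.5692  0.0825] q [ 0.1572  0.7322 -0.9657  1.7422  0.6922  1.0445  0.7902] tilt [0.     0.0028 0.0015] hole in tool [25.1575  0.2268 -0.5748] 0.01023848909475527 0.5558159174141943 yaw 1.8479702162067757
```

Request:
jog_arm --pt "1.0 0.1 -0.4 0.06 0.002 0.001" --pt "1.0 0.1 -0.4 0.06 0.001 0.001" --pt "1.0 0.1 -0.4 0.06 0 0"

```text
clock: 19.6
position: [0.5463, 0.2152, 0.1652]
tool_rot: [-0.12, 1.567, -0.031]
force: [-3.0, -3.9, 16.4]
grip_width: 0.0096
```

```bash
python3 st.py
```

```text
19.6 [0.5463 0.2152 0.1652] F [-3.0167 -3.8612 16.4194] Ftool [-16.4297  -3.5844  -3.2899] M [-1.0018  0.7271  0.1065] q [ 0.1348  0.715  -0.9238  1.7442  0.6626  1.0227  0.6251] tilt [0.     0.0036 0.0004] hole in tool [24.6156  0.1126 -0.6531] 0.009581506704951857 0.5581931502618986 yaw 1.65990385821739
```

Request:
jog_arm --pt "1.0 0.2 -0.4 0.06 0.003 0.001" --pt "1.0 0.2 -0.4 0.06 0.002 0" --pt "1.0 0.1 -0.4 0.06 0.001 0" --pt "1.0 0.1 -0.4 0.06 0.001 0" --pt "1.0 0.1 -0.4 0.06 0 0"

```text
clock: 20.1
position: [0.5463, 0.2153, 0.1645]
tool_rot: [-0.261, 1.568, -0.485]
force: [-2.7, -4.0, 16.7]
grip_width: 0.0102
```

```bash
python3 st.py; python3 wl.py w16
```

```text
20.1 [0.5463 0.2153 0.1645] F [-2.6657 -4.0425 16.6532] Ftool [-16.6545  -4.5483  -1.648 ] M [-1.1285  0.8964  0.0867] q [ 0.0931  0.6888 -0.8516  1.7454  0.6114  0.9923  0.3512] tilt [0.     0.003  0.0008] hole in tool [23.9133 -0.1102 -0.7031] 0.010151473252406182 0.5560688365828683 yaw 1.3459458177456591
20.1 [0.5463 0.2153 0.1645] [ 0.0027 -0.0014 -1.    ] [-2.6657 -4.0425 16.6532] 0.5560688365828683
```

View pics/w16.png

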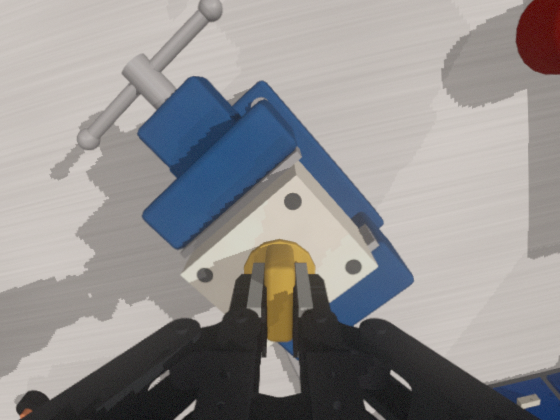

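Request:
jog_arm --pt "1.0 -0.1 -0.4 0.06 0.003 0.001" --pt "1.0 -0.2 -0.4 0.06 0.002 0" --pt "1.0 -0.2 -0.4 0.06 0.001 0" --pt "1.0 -0.3 -0.3 0.06 0.001 0" --pt "1.0 -0.3 -0.3 0.06 0.001 0" --pt "1.0 -0.3 -0.3 0.06 0.001 0"

```text
clock: 20.75
position: [0.5462, 0.2149, 0.1638]
tool_rot: [1.237, 1.568, 0.634]
force: [-3.9, -5.5, 17.4]
grip_width: 0.01
```

```bash
python3 st.py
```

```text
20.75 [0.5462 0.2149 0.1638] F [-3.8626 -5.4843 17.3517] Ftool [-17.3716  -6.6561  -0.0525] M [-0.9294  1.1054  0.191 ] q [ 0.0438  0.6595 -0.7645  1.7501  0.5467  0.9539  0.0259] tilt [-0.     0.001 -0.003] hole in tool [23.204  -0.0373 -0.7051] 0.010037023620183836 0.536098816132409 yaw 0.9676836650641354
```

Request:
jog_arm --pt "1.0 -0.6 -0.2 0.06 0.001 -0.002" --pt "1.0 -0.6 -0.1 0.06 0.001 -0.001" --pt "1.0 -0.6 0 0.06 0.001 0" --pt "1.0 -0.5 0 0.06 0.001 0" --pt "1.0 -0.5 0.1 0.06 0.001 0" --pt "1.0 -0.5 0.1 0.06 0.001 0"

```text
clock: 21.35
position: [0.5458, 0.2145, 0.1637]
tool_rot: [1.876, 1.564, 0.899]
force: [-4.3, -2.3, 16.5]
grip_width: 0.0104
```

```bash
python3 st.py
```

```text
21.35 [0.5458 0.2145 0.1637] F [-4.2929 -2.2687 16.5294] Ftool [-16.5606  -4.715   -0.5577] M [-0.38    1.0977  0.2087] q [-0.0086  0.6318 -0.6765  1.7572  0.4814  0.9175 -0.2943] tilt [ 0.     -0.0021 -0.0068] hole in tool [23.1114  0.2194 -0.675 ] 0.010425461662959795 0.5255254022101226 yaw 0.5939337844569619
```

```bash
python3 wl.py w17 280 280; python3 -c "
from h import *
im=grab_frame('side');cv2.imwrite('pics/s17.png',im[...,::-1]);cv2.imwrite('pics/s17z.png',cv2.resize(im[110:210,200:330,::-1],None,fx=6,fy=6,interpolation=cv2.INTER_CUBIC))"
```

```text
21.35 [0.5458 0.2145 0.1637] [ 0.0044  0.0056 -1.    ] [-4.2929 -2.2687 16.5294] 0.5255254022101226
```

View pics/w17z.png

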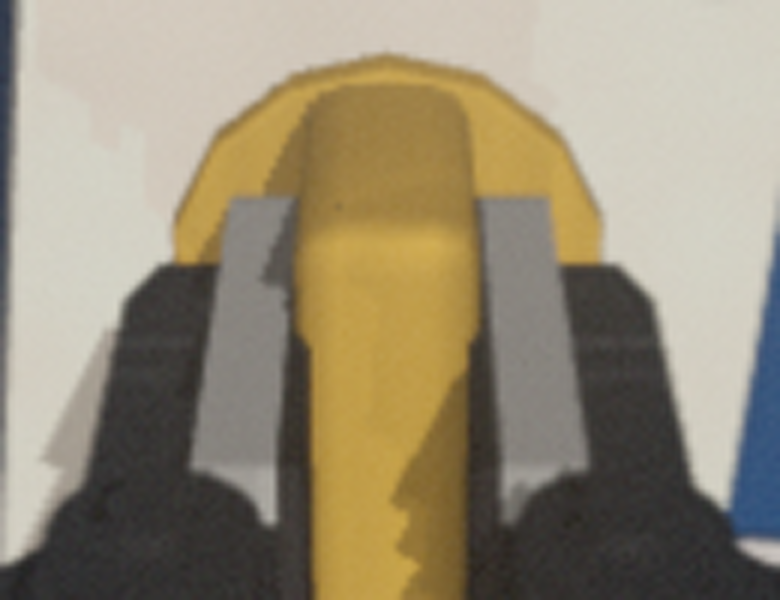

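View pics/s17z.png

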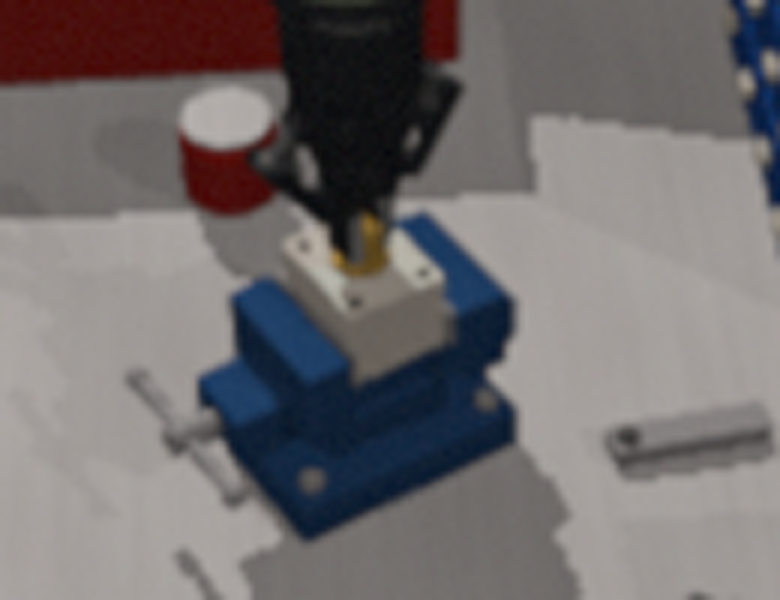

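Request:
jog_arm --pt "1.0 -0.2 -0.2 0.06 -0.002 -0.004" --pt "1.0 0 -0.2 0.06 0 -0.003" --pt "1.0 0 -0.2 0.06 0 -0.002" --pt "1.1 0 -0.2 0.06 0 0"

```text
clock: 21.85
position: [0.5458, 0.2151, 0.1637]
tool_rot: [0.143, 1.568, -1.081]
force: [-8.0, -6.3, 22.9]
grip_width: 0.0102
```

```bash
python3 st.py
```

```text
21.85 [0.5458 0.2151 0.1637] F [-7.9766 -6.3311 22.8877] Ftool [-22.883   -9.6462   3.2977] M [-1.1932  1.8466  0.2828] q [-0.0542  0.6191 -0.6134  1.7537  0.4403  0.9097 -0.5095] tilt [-0.      0.0025 -0.0004] hole in tool [23.1084 -0.0402 -0.2639] 0.010227546858915216 0.5421833054368014 yaw 0.34707090624199693
```

Request:
jog_arm --pt "-0.2 0 0 0 0 0" --pt "0 0 0 0 0 0" --pt "0 0 0 0 0 0"

```text
clock: 22.15
position: [0.5457, 0.2153, 0.1644]
tool_rot: [0.333, 1.568, -0.892]
force: [0.5, -1.2, 0.7]
grip_width: 0.0097
```

Request:
jog_arm --pt "0 0 0 0 0 0" --pt "0 0 0 0 0 0" --pt "0 0 0 0 0 0" --pt "0 0 0 0 0 0" --pt "0 0 0 0 0 0" --pt "-10 0 0 0 0 0" --pt "-20 0 0 0 0 0" --pt "-20 0 0 0 0 0" --pt "-5 0 0 0 0 0" --pt "0 0 0 0 0 0" --pt "0 0 0 0 0 0" --gripper 100

```text
clock: 23.25
position: [0.5455, 0.2155, 0.2223]
tool_rot: [0.246, 1.569, -0.978]
force: [-0.6, -0.4, -0.6]
grip_width: 0.0519
```

```bash
python3 st.py;python3 wl.py w18 280 235
```

```text
23.25 [0.5455 0.2155 0.2223] F [-0.5885 -0.3778 -0.623 ] Ftool [ 0.6229 -0.6822  0.1538] M [ 0.0147  0.0117 -0.0338] q [-0.029   0.55   -0.6477  1.7024  0.3823  1.0184 -0.4629] tilt [-0.      0.0022 -0.0006] hole in tool [81.6709  0.0941  0.0706] 0.051904516957129845 0.002519719370421807 yaw 0.3468707765577673
23.25 [0.5455 0.2155 0.2223] [ 0.0013 -0.0019 -1.    ] [-0.5885 -0.3778 -0.623 ] 0.002519719370421807
```

View pics/w18z.png

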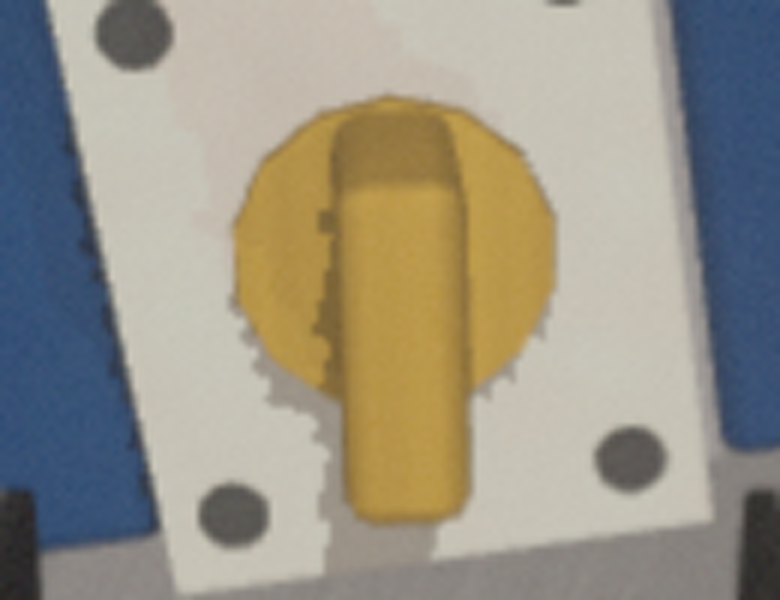

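View pics/w18.png

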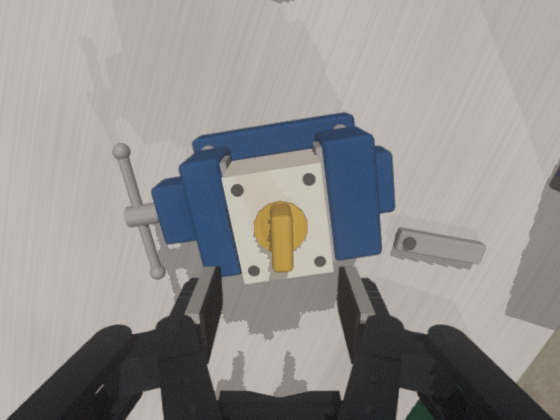

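Request:
jog_arm --pt "-5 0 15 0 0 0" --pt "-5 0 25 0 0 0" --pt "-5 0 25 0 0 0" --pt "-5 0 15 0 0 0" --pt "0 0 0 0 0 0" --pt "0 0 0 0 0 0" --pt "0 0 0 0 0 0"

```text
clock: 24.0
position: [0.5732, 0.1335, 0.2401]
tool_rot: [-1.166, 1.565, -2.391]
force: [-0.6, -0.7, -0.5]
grip_width: 0.0518
```

```bash
python3 - <<'E'
from h import *
print(proj("wrist",[.5457,.2153,.15]))
E
python3 wl.py w19 285 95
```

```text
[285.00002012  78.75087071]
24.0 [0.5732 0.1335 0.2401] [-0.0042 -0.0039 -1.    ] [-0.5591 -0.6559 -0.4842] 0.00452052990549251
```

View pics/w19z.png

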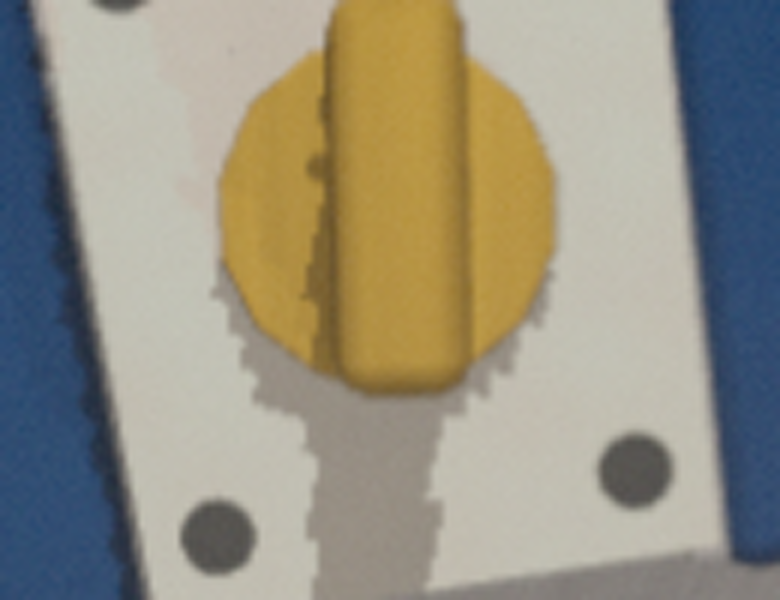

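Run:
```python
from h import *
import json
from scipy.optimize import least_squares
np.set_printoptions(precision=4,suppress=True)
S={n:json.load(open(n+".json")) for n in("w18","w19")}
I={n:cv2.imread(f"pics/{n}.png") for n in S}
def dot(n,u,v):
    g=cv2.cvtColor(I[n],cv2.COLOR_BGR2GRAY).astype(float);u0,v0=int(u),int(v);w=g[v0-8:v0+9,u0-8:u0+9];m=np.clip(150-w,0,70)
    yy,xx=np.mgrid[v0-8:v0+9,u0-8:u0+9];return [(m*xx).sum()/m.sum(),(m*yy).sum()/m.sum()]
zs=[]
for a,b in(((215+234/6,185+515/6),(220+218/6,45+537/6)),((215+630/6,185+458/6),(220+636/6,45+470/6)),((215+134/6,185+33/6),(220+119/6,45-12/6))):
    d18,d19=dot("w18",*a),dot("w19",*b);X,r=tri([ray("wrist",d18,S["w18"]),ray("wrist",d19,S["w19"])]);print(d18,d19,X,r);zs.append(X)
def edges(n,rows,c0,c1):
    h=cv2.cvtColor(I[n],cv2.COLOR_BGR2HSV);m=(h[...,1]>110)&(h[...,0]>12)&(h[...,0]<35)
    out=[]
    for r in rows:
        x=np.where(m[r,c0:c1])[0]+c0
        out+= [[x.min()-.0,r],[x.max()+1-.0,r]]
    return out
E={"w18":edges("w18",range(206,250),245,320),"w19":edges("w19",range(57,103),245,325)}
for n in E: print(n,E[n][:4],E[n][-4:])
def res(p,names=("w18","w19")):
    r=[]
    for n in names:
        t=np.linspace(0,2*np.pi,241);C=np.array([[p[0]+.017*np.cos(a),p[1]+.017*np.sin(a),p[2]] for a in t])
        k,d=K(camera_info("wrist"));R,T=pose("wrist",S[n]);q=cv2.projectPoints(C,cv2.Rodrigues(R)[0],T,k,d)[0][:,0]
        for e in E[n]:
            dd=np.hypot(*(q-np.array(e)+[.5,0]).T); i=dd.argmin(); ctr=q.mean(0); r.append(np.hypot(*(np.array(e)-[.5,0]-ctr))-np.hypot(*(q[i]-ctr)))
    return r
o=least_squares(res,[.5457,.2153,.145],loss="soft_l1",f_scale=.5,x_scale=.001,diff_step=1e-4);print(o.x,np.std(o.fun))
```

```text
[np.float64(253.4393536121673), np.float64(270.42889733840303)] [np.float64(255.81797464748612), np.float64(134.14869676684233)] [0.5399 0.178  0.1455] [np.float64(7.1040086649742736e-06), np.float64(7.1040086648825424e-06)]
[np.float64(319.60503555640975), np.float64(260.9984624255237)] [np.float64(325.4403339571038), np.float64(123.05081330070534)] [0.5784 0.1993 0.1454] [np.float64(2.380143493451215e-05), np.float64(2.380143493442105e-05)]
[np.float64(236.8688823446922), np.float64(189.87449165614922)] [np.float64(239.1663459225403), np.float64(39.95164782294924)] [0.5129 0.2269 0.1451] [np.float64(1.731348810806032e-05), np.float64(1.7313488107973526e-05)]
w18 [[np.float64(265.0), 206], [np.float64(296.0), 206], [np.float64(264.0), 207], [np.float64(297.0), 207]] [[np.float64(266.0), 248], [np.float64(295.0), 248], [np.float64(268.0), 249], [np.float64(294.0), 249]]
w19 [[np.float64(268.0), 57], [np.float64(302.0), 57], [np.float64(267.0), 58], [np.float64(303.0), 58]] [[np.float64(266.0), 101], [np.float64(304.0), 101], [np.float64(267.0), 102], [np.float64(302.0), 102]]
[0.5457 0.2137 0.1468] 0.5078707428839726
```

Run:
```python
from h import *
import json
np.set_printoptions(precision=4,suppress=True)
A,B=[json.load(open(n+".json")) for n in("w18","w19")]
print("wing edge",tri([ray("wrist",[283,270.9],A),ray("wrist",[287.5,109.9],B)]))
# flange left/right extremes (vertical tangents)
print("fl L",tri([ray("wrist",[215+235/6,185+250/6],A),ray("wrist",[220+219/6,45+195/6],B)]))
print("fl R",tri([ray("wrist",[215+556/6,185+228/6],A),ray("wrist",[220+556/6,45+200/6],B)]))
s=observe();im=grab_frame("side");cv2.imwrite("pics/s20.png",cv2.resize(im[120:190,210:310,::-1],None,fx=8,fy=8,interpolation=cv2.INTER_CUBIC))
im=grab_frame("top");cv2.imwrite("pics/t20.png",im[...,::-1])
```

```text
wing edge (array([0.5523, 0.2004, 0.1762]), [np.float64(6.65860950754072e-05), np.float64(6.65860950755229e-05)])
fl L (array([0.5299, 0.2103, 0.1519]), [np.float64(0.00012941572601962237), np.float64(0.0001294157260193193)])
fl R (array([0.5613, 0.2213, 0.145 ]), [np.float64(3.502788404115672e-05), np.float64(3.5027884041105025e-05)])
```

View pics/s20.png

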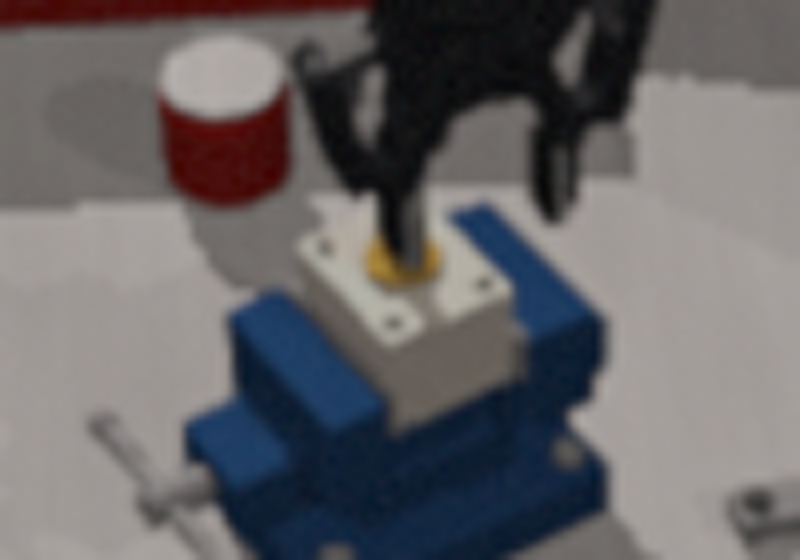

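View pics/t20.png

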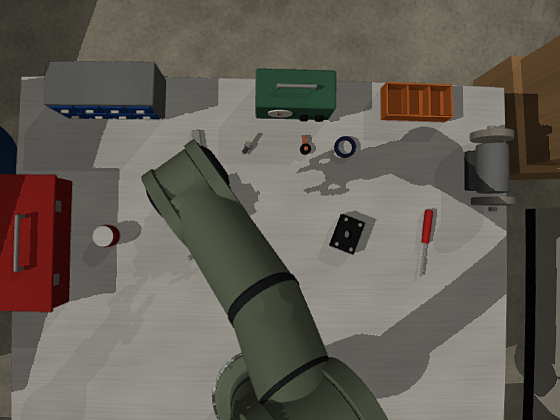

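Run:
```python
from h import *
bot.job_done();print(observe()["clock"])
```

```text
the job is handed in; nothing more can be done
the job is handed in; nothing more can be done
```

The screw is in the pilot hole with its flange home on the housing, as far as my checks can tell. The arm is clear of it, and I handed the job in at about 24 s of the 72 s allowed.

**What I did:** I lifted the screw from the stand and lowered it into the hole until it stopped on uncut metal. I let go once to re-grip it on the hole's axis. Then I turned it clockwise about 2.1 rad while pushing, mostly at 10–17 N. The push read 22.9 N at the last reading. Force was only read at the end of each call, and those readings stayed under 30 N.

**Checks that it is home:**
- It sank about 2.2 mm per rad, as expected for cutting, then stopped. Over the last 0.25 rad it did not sink at all, even at 22.9 N.
- Torque rose from about 0.1 to 0.28 N m at the stop, as a flange rubbing on the housing would give.
- The tool height put the flange underside at 0.1454 m, and two late pictures put the housing top at 0.1453 m.

**Checks that disagreed:**
- My first estimate of the housing top was 0.1406 m, about 5 mm lower. I trust the later figure because its rays met to within 0.03 mm and it matches where the screw stopped.
- The fit to the flange's top edge gave 0.1468 m, where about 0.149 m was expected. That fit was noisy, and the separate left and right edges came out at 0.1519 m and 0.1450 m.
- The wing top measured 30.9 mm above the housing, against 32 mm expected. Its rounded edge accounts for roughly the difference.
- When I eased off before letting go, the tool rose 0.7 mm. I took this as springback, but a small lift of the screw is possible; it would still be within the 1.2 mm allowed.

The last top view showed the other things on the cart apparently where they started. The feeler gauge case was partly hidden by the arm there.

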